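# Stir the coated beads and slide them under the curing lamp to the notch

### The job

The beads in the metal dish have just been gel-coated: take the stirring rod from its wooden holder, stir the beads round in the dish a couple of times right down at the bottom so that most of them change places, and stand the rod back in its holder, collar down on the wood. Then slide the dish's carriage by its black grip post along the rail under the curing lamp until its ball clicks into the notch of the steel block, without running past it, and finish still holding the post there. Spill no bead and leave the bottles and the jar alone.

Things in the scene. Friction and masses are not known exactly. Their poses are not given: they have to be found in the camera images.
- rail: Fixed white base 100 x 400 x 12 mm with an aluminium rail along its y axis; place and yaw vary. Origin on the table top; base from y = -230 to +170 mm; +x points roughly away from the robot. At the +y end a white curing lamp bridges the rail like a tunnel: y 15 to 155 mm, 192 mm wide and 106 mm high outside, 85 mm high inside.
- carriage: Aluminium plate 70 x 190 x 8 mm that slides on the rail only along the rail's +y (towards the lamp), from its start at the open end; the travel ends 175 mm on, beyond the notch. Sliding takes about 3 N plus 6 N per m/s; it stays where it is left. Origin on the rail top (24 mm above the table) under the centre of the dish; axes as the rail's.
- dish (a point): Centre of the inner floor of the round steel dish fixed on the carriage, 36 mm above the table; floor flat to radius about 28 mm, walls flaring to a 50 mm outer radius rim 22 mm above the inner floor. Axes as the rail's.
- grip (a point): Point on the axis of the black square grip post of the carriage (18 x 18 mm, faces along the rail and across it), 115 mm behind the dish centre (-y), 84 mm above the table; the post stands up from the plate (32 mm above the table) to 96 mm above the table.
- ball (a point): Middle of the 10 mm spring-loaded steel ball that sticks out of the carriage's +x side, 43 mm from the rail's axis and 90 mm behind the dish centre (-y), 30 mm above the table. (The point moves with the carriage and ignores the ball's small spring travel.)
- notch: Fixed dark steel block, 26 mm long, 42 high, beside the rail (+x side); its place along the rail varies by 30 mm. Two upright ribs 12 mm apart face the carriage; the valley between them is the notch. Origin on the table midway between the ribs, axes as the rail's: ball seated when its y here is 0. Passing a rib takes about 6 N beyond friction, from 12 mm before the notch; the ball then snaps in.
- stand: Fixed wooden holder block 56 x 56 x 48 mm, origin at the centre of its underside on the table, with an upright through hole 17 mm across in the middle.
- rod: Stirring rod 130 mm long, standing upright in the holder; origin at the centre of its lower end, z up along it. Steel shaft 10 mm across for 42 mm, a steel collar 24 mm across from 42 to 48 mm that rests on the holder's top (lower end 6 mm above the table then), and a black handle 14 mm across from 48 to 130 mm. About 50 g.
- rod_tip (a point): Centre of the rod's lower end.
- bead0_center (a point): Centre of white bead 0, one of five balls 16 mm across, 10 g, lying in a ring of about 17 mm radius on the dish's floor; the middle of the dish is free at the start.
- bead1_center (a point): Centre of white bead 1, one of five balls 16 mm across, 10 g, lying in a ring of about 17 mm radius on the dish's floor; the middle of the dish is free at the start.
- bead2_center (a point): Centre of white bead 2, one of five balls 16 mm across, 10 g, lying in a ring of about 17 mm radius on the dish's floor; the middle of the dish is free at the start.
- bead3_center (a point): Centre of white bead 3, one of five balls 16 mm across, 10 g, lying in a ring of about 17 mm radius on the dish's floor; the middle of the dish is free at the start.
- bead4_center (a point): Centre of white bead 4, one of five balls 16 mm across, 10 g, lying in a ring of about 17 mm radius on the dish's floor; the middle of the dish is free at the start.
- polish_a: Bystander: clear nail polish bottle with black cap, 30 mm across, 70 mm high; origin under it. Leave it where it stands.
- polish_b: Bystander: grey nail polish bottle with black cap, 30 mm across, 70 mm high; origin under it. Leave it where it stands.
- jar: Bystander: white gel jar with black lid, 44 mm across, 32 mm high; origin under it. Leave it where it stands.
Things that resemble listed ones, but are neither listed nor needed, are in the scene too. Leave any orange or red look-alike of the rod alone.

How it is judged:
By the outcome, as a careful person would: the job done as asked, in the order asked, and still so for the second after the job is handed in, while the arm keeps its last pose, push and grip.
It also fails if it takes over 67 s, if anything falls off the work surface, if the arm or the gripper's body presses on something with over 40 N, if the wrist force passes 120 N, or if a joint passes its speed limit or range.

### The arm

A 6-joint arm with a two-finger parallel gripper is mounted at the origin on the work surface. World frame = base frame: x ahead of the robot, y to its left, z up, the work surface at z = 0. Lengths are in m, angles in rad, forces in N, time in s.
With the tool pointing down it reaches from about 0.425 to 0.925 m from the base axis. Payload 12.5 kg.
Tool frame: the origin (TCP) lies at the very end of the fingers, on their centre line; the grasp point (between the pads) lies 19 mm behind it (ctrl.grip_point_offset is the distance from the TCP to the grasp point, in m); y points along the fingers, x is the direction in which the jaws open and shut, and the axes are right-handed (so a half turn about y gives the same grasp; the last joint's range is limited). The gripper opens to 85 mm and grips with 20 to 120 N. Pads are 22 mm wide; open, the fingers measure 114 mm over their backs; the gripper's body (76 mm by 85 mm) begins 54 mm behind the grasp point. The pads swing forward as they close: fully open they stand 13 mm farther back than shut.
Start: joints at [1.084, 0.491, 1.559, -0, 1.092, -0.106], TCP at [0.232, 0.58, 0.231] pointing down, gripper open.
Joint ranges: [-3.1, 3.1], [-0.84, 2.19], [0.05, 2.79], [-1.13, 4.28], [0.06, 2.93], [-2.69, 2.69]. Speed limits (rad/s): [2.22, 2.22, 2.79, 3.14, 3.14, 3.14].

### API

Orientations are given as a 3x3 rotation matrix whose columns are the frame's x, y, z axes.
In Python, from plant import ctrl gives the robot as it stands.
- The arm moves only by the tool jog_arm, never from a script. Its argument "targets" is a list that holds one entry, the list of rows, each a list of 7 numbers: the shift along the tool's x, y, z in mm, then the turn, a rotation vector about the tool's x, y, z in rad, then the closure, from -1 (fully open) to 1 (shut), so that 0 is half open. A call has 1 to 12 rows; each row is the pose to reach, as a shift and turn from the pose measured when the call began, along the tool's axes at that moment; what a row does not reach only later rows make up. A row lasts 1/8 s, in which the tool goes at most 62.5 mm and 10.7 degrees, less where a joint would pass 70% of its speed; a pose out of reach is approached as far as the arm can. A call with a gripper value outside its range is refused whole. The fingers move at their own pace and stop on an object; "squeeze" is the grip in N (left out, the last holds). Time passes only in rows, so rows that repeat a pose let the fingers close. It gives the time, the measured TCP pose, the force and the opening at its end, in the units of the state.
- ctrl.get_state(): the state, without advancing time (a new reading comes with each control period).
- ctrl.grab_frame(name): name is "side" or "top" or "wrist"; returns a dict with "frame" (420x560x3 uint8, red, green, blue), "fx", "fy", "cx", "cy" (pixels), "R" (3x3) and "t" (3): a world point X has camera coordinates R X + t. Camera axes: x right, y down, z forward; pixel columns grow to the right and rows downward; lengths in m; the calibration is good to about 2 mm. A picture is of the moment at which its call begins. There is no depth.
- ctrl.close_job(): hands the job in, once; it reports no verdict.
Trained networks look in a picture, given as the dict that the camera call returned (one of the last four; its "shot" number tells which), for a name from the list of things; names that differ only in an ending like _2 or _b are one class to them, and where a whole thing is asked for, a point or a joint stands for the part that bears it (a point fixed in the world has none). Each returns a list of dicts, best first, with "p" (0 to 1); they miss things now and then, are a little off and sometimes report something else, mostly with a low value. They report only what shows in the picture. A call takes as long as a camera call. They do not tell look-alikes from the thing itself.
- ctrl.spot_in(picture, target): "extent" ([left, top, right, bottom] in pixels, round what is visible of it).
- ctrl.place_of(picture, target): "position" ([column, row] in pixels: a listed point, or the origin of a listed thing).
The state is a dict: "time": time; "joints": joint angles; "joint_vel": joint speeds; "joint_torque": joint torques, N m; "tool_pos": TCP position; "tcp_rot": TCP orientation; "force": force on the tool from outside, world axes, zero at the start; "wrist_torque": the same for the moment, N m; "finger_gap": finger opening in m.
Only numpy, scipy, OpenCV 4.12 (cv2) and the standard library are available. Lean on these libraries where they do the work, as an engineer would, in place of code of your own. Each camera call takes 0.05 s, during which the arm holds its last target. There are 200 camera calls.

## Working session

There is one attempt and no reset: what is moved stays moved. The work goes in short steps, Python scripts to look and compute and a tool call to move; the robot and the scene stay as the last step left them, time stands still between calls to the robot, and variables do not carry over. Pictures are saved under pics/ and viewed, about 8 in all and at most 12, crops included, and the job is handed in when it is done.

Besides the shell and the picture viewer there is one more tool, called after "Emit:" as a command line: name --argument value ..., lists and objects as JSON in quotes. jog_arm: Moves the arm, as the interface text tells. Its arguments: {"type":"object","properties":{"targets":{"type":"array"},"squeeze":{"type":"number"}},"required":["targets"]}

```bash
mkdir -p pics; ls; cat > h.py <<'E'
import numpy as np, cv2
from plant import ctrl
def shot(n,fn=None):
    p=ctrl.grab_frame(n)
    if fn: cv2.imwrite('pics/'+fn,cv2.cvtColor(p['frame'],cv2.COLOR_RGB2BGR))
    return p
def ray(p,uv):
    R=np.array(p['R']);t=np.array(p['t'])
    d=R.T@np.array([(uv[0]-p['cx'])/p['fx'],(uv[1]-p['cy'])/p['fy'],1]); return -R.T@t,d
def onz(p,uv,z):
    c,d=ray(p,uv); return c+d*(z-c[2])/d[2]
def tri(obs):
    A=np.zeros((3,3));b=np.zeros(3)
    for p,uv in obs:
        c,d=ray(p,uv);d=d/np.linalg.norm(d);M=np.eye(3)-np.outer(d,d);A+=M;b+=M@c
    X=np.linalg.solve(A,b)
    return X,[round(float(np.linalg.norm(np.cross(X-ray(p,uv)[0],ray(p,uv)[1]/np.linalg.norm(ray(p,uv)[1])))*1000),1) for p,uv in obs]
def proj(p,X):
    c=np.array(p['R'])@X+np.array(p['t']); return np.array([p['cx']+p['fx']*c[0]/c[2],p['cy']+p['fy']*c[1]/c[2]])
def delta(X):
    s=ctrl.get_state(); return np.array(s['tcp_rot']).T@(np.array(X)-np.array(s['tool_pos']))*1000
E
python3 - <<'E'
from h import *
np.set_printoptions(precision=4,suppress=True)
P={n:shot(n,n+'0.png') for n in('side','top','wrist')}
for n,p in P.items():
    print(n,ray(p,(280,210)))
names='rail carriage dish grip ball notch stand rod rod_tip bead0_center polish_a jar'.split()
Z=dict(rail=0,carriage=.024,dish=.036,grip=.084,ball=.03,notch=0,stand=0,rod=.006,rod_tip=.006,bead0_center=.044,polish_a=0,jar=0)
for k in names:
  for n,p in P.items():
    for d in ctrl.place_of(p,k)[:5]:
      if d['p']>.2: print(k,n,np.round(d['position'],1),round(d['p'],2),onz(p,d['position'],Z[k])[:2])
s=ctrl.get_state();print(s['tcp_rot'],s['finger_gap'],s['time'],s['force'],ctrl.grip_point_offset)
im=np.hstack([cv2.imread('pics/side0.png'),cv2.imread('pics/top0.png')]);
E
```

```text
pics
side (array([ 0.4564, -0.6819,  0.6193]), array([ 0.1881,  0.762 , -0.6197]))
top (array([0.4871, 0.0064, 0.9678]), array([ 0.1278,  0.0228, -0.9915]))
wrist (array([0.1541, 0.6115, 0.3726]), array([ 0.3045, -0.1306, -0.9436]))
rail side [259.7 231.7] 0.66 [0.5797 0.0114]
rail top [288.9 222.9] 0.9 [0.5819 0.0076]
carriage side [258.8 243.6] 0.84 [ 0.5654 -0.0529]
carriage side [260.4 243.8] 0.38 [ 0.5686 -0.0543]
carriage top [310.  225.4] 0.21 [ 0.5744 -0.0401]
dish side [260.7 242.3] 0.71 [ 0.5679 -0.0625]
dish side [260.9 232.4] 0.6 [ 0.5746 -0.0317]
dish top [319.4 227.4] 0.7 [ 0.569  -0.0604]
grip side [258.3 266. ] 0.86 [ 0.542  -0.1744]
grip side [259.1 240. ] 0.55 [ 0.557  -0.1063]
grip top [376.4 241. ] 0.97 [ 0.5375 -0.1764]
grip top [318.7 231.6] 0.59 [ 0.5559 -0.0555]
ball side [278.4 271.3] 0.89 [ 0.5865 -0.1463]
ball top [361.3 220.2] 0.96 [ 0.5868 -0.1546]
ball top [375.7 240.6] 0.45 [ 0.5414 -0.186 ]
notch side [257.6 247.6] 0.67 [ 0.5647 -0.0396]
notch side [280.8 243. ] 0.62 [ 0.6182 -0.0368]
notch side [330.7 232.4] 0.45 [ 0.7389 -0.0281]
notch top [307.4 203
[... 671 characters left out ...]
4377 -0.3566]
rod_tip top [307.7 204.4] 0.38 [ 0.6248 -0.0355]
bead0_center side [264.8 240.9] 0.63 [ 0.5756 -0.0688]
bead0_center side [276.9 273.7] 0.59 [ 0.5791 -0.1644]
bead0_center top [321.8 222.6] 0.49 [ 0.579  -0.0651]
polish_a side [377.6 344.3] 0.78 [ 0.7213 -0.3254]
polish_a side [331.4 235.1] 0.7 [ 0.7374 -0.0374]
polish_a top [304.8 158.7] 0.53 [ 0.7347 -0.0284]
polish_a top [431.5 169.2] 0.51 [ 0.7117 -0.3248]
jar side [225.7 154.5] 0.64 [0.5491 0.3768]
jar side [258.9 263.2] 0.54 [ 0.5582 -0.087 ]
jar top [121.8 234.2] 0.73 [0.5512 0.3971]
[[ 0.3717  0.0001 -0.9284]
 [ 0.9284  0.0001  0.3717]
 [ 0.0001 -1.     -0.    ]] 0.08576420588689389 1.95 [-0.7703 -0.2929  0.0903] 0.0187
```

View pictures.

```bash
python3 - <<'E'
import cv2,numpy as np
a=cv2.imread('pics/side0.png');b=cv2.imread('pics/top0.png')
cv2.imwrite('pics/c1.png',cv2.resize(a[130:420,170:420],None,fx=2.06,fy=2.06,interpolation=cv2.INTER_CUBIC))
cv2.imwrite('pics/c2.png',cv2.resize(b[130:330,240:500],None,fx=3,fy=3,interpolation=cv2.INTER_CUBIC))
E
```

```text
(no output)
```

View pics/c1.png

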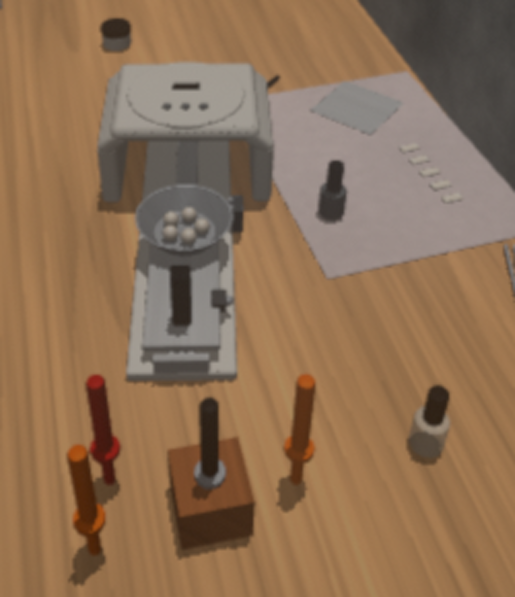

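View pics/c2.png

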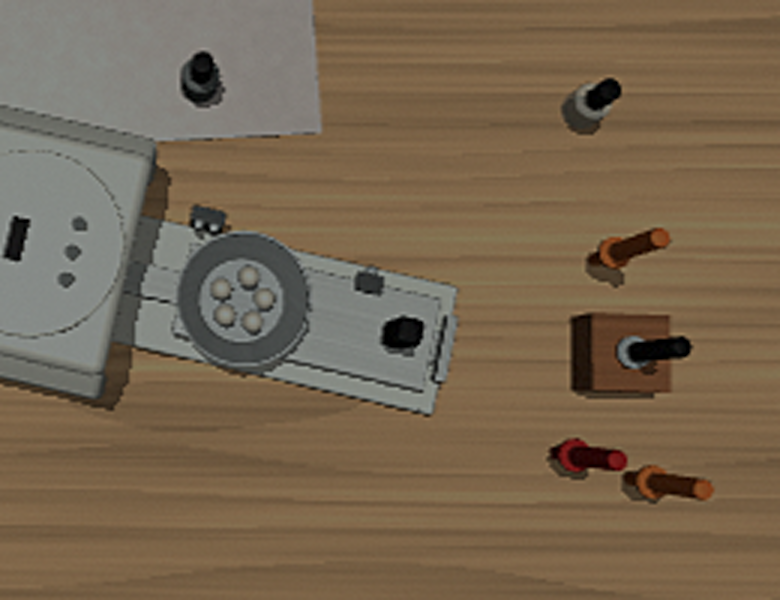

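Black-handled rod in the wooden holder (side ≈(272,350), top handle ≈(455,246)) is the one; the orange (side 312/216) and red (side 222) ones stand free, so they're look-alikes. The steel notch block is at top ≈(308,203), and the ball at top ≈(361,220).

```bash
python3 - <<'E'
from h import *
from scipy.optimize import least_squares
np.set_printoptions(precision=4,suppress=True)
T=shot('top');S=shot('side')
print('handle top',tri([(T,(466.3,245.5)),(S,(271,325))]), onz(T,(466.3,245.5),.136))
print('stand',tri([(T,(442.6,247.8)),(S,(274.7,376.1))]))
for k,a,b in [('dish',(319.4,227.4),(260.7,242.3)),('grip',(376.4,241),(258.3,266)),('ball',(361.3,220.2),(278.4,271.3)),('notch',(307.4,203.7),(280.8,243)),('rail',(288.9,222.9),(259.7,231.7))]: print(k,tri([(T,a),(S,b)]))
obs=[('dish',T,(319.4,227.4)),('dish',S,(260.7,242.3)),('grip',T,(376.4,241)),('grip',S,(258.3,266)),('ball',T,(361.3,220.2)),('ball',S,(278.4,271.3)),('rail',T,(288.9,222.9)),('rail',S,(259.7,231.7)),('c1',T,(392.3,225.3)),('c2',T,(384,267.7))]
def pt(v,k):
    x,y,a,s=v; L={'dish':(0,s,.036),'grip':(0,s-.115,.084),'ball':(.043,s-.09,.03),'rail':(0,0,0),'c1':(.05,-.23,.012),'c2':(-.05,-.23,.012)}[k]
    c,n=np.cos(a),np.sin(a); return np.array([x+c*L[0]-n*L[1],y+n*L[0]+c*L[1],L[2]])
f=lambda v:np.concatenate([proj(p,pt(v,k))-np.array(u) for k,p,u in obs])
r=least_squares(f,[.58,.01,-.25,-.07],loss='soft_l1',x_scale=[.01,.01,.1,.01])
v=r.x;print(v,np.degrees(v[2]));print(f(v).reshape(-1,2))
for k in('dish','grip','ball'):print(k,pt(v,k))
for p,u in((T,(307.4,203.7)),(S,(280.8,243))):
    q=onz(p,u,0);d=q-[v[0],v[1],0];a=v[2];print('notch xy rail',d[0]*np.cos(a)+d[1]*np.sin(a),-d[0]*np.sin(a)+d[1]*np.cos(a))
print(delta([.531,-.343,.18]))
E
```

```text
handle top (array([ 0.5283, -0.3409,  0.1366]), [0.6, 0.6]) [ 0.5278 -0.3411  0.136 ]
stand (array([ 0.5309, -0.3433,  0.0029]), [2.5, 2.5])
dish (array([ 0.5687, -0.0605,  0.0341]), [0.4, 0.4])
grip (array([ 0.5395, -0.1762,  0.086 ]), [2.1, 2.1])
ball (array([ 0.5854, -0.1532,  0.0376]), [0.6, 0.6])
notch (array([ 0.6232, -0.0346, -0.0019]), [4.4, 4.4])
rail (array([0.5803, 0.0077, 0.0033]), [1.3, 1.3])
[ 0.581   0.0074 -0.2235 -0.0696] -12.805350449750042
[[ 0.0183  1.5262]
 [-1.2636 -0.4784]
 [-1.8177 -1.2728]
 [-1.2019 -0.5155]
 [ 1.4124 -0.3499]
 [ 1.9298  4.1432]
 [ 0.0806  0.3573]
 [ 0.9282  1.0299]
 [ 0.008  -0.4682]
 [-0.6876  0.2035]]
dish [ 0.5656 -0.0605  0.036 ]
grip [ 0.5401 -0.1726  0.084 ]
ball [ 0.5876 -0.1578  0.03  ]
notch xy rail 0.054523606341845526 -0.031164112247398193
notch xy rail 0.04601415498878843 -0.03488988993504631
[-746.1328   51.2655 -620.4474]
```

Emit:
jog_arm --targets '[[[-324,0,-483,0,-0.154,0,-1],[-324,0,-483,0,-0.154,0,-1],[-324,0,-483,0,-0.154,0,-1],[-324,0,-483,0,-0.154,0,-1],[-324,0,-483,0,-0.154,0,-1],[-324,0,-483,0,-0.154,0,-1],[-324,0,-483,0,-0.154,0,-1],[-324,0,-483,0,-0.154,0,-1],[-509,0,-557,0,-0.154,0,-1],[-509,0,-557,0,-0.154,0,-1],[-509,0,-557,0,-0.154,0,-1],[-509,0,-557,0,-0.154,0,-1]]]'

```text
time: 3.55
tool_pos: [0.5568, -0.0811, 0.2315]
tcp_rot: [[0.225, 0.001, -0.974], [0.974, 0.0, 0.225], [0.0, -1.0, -0.001]]
force: [0.3, 0.0, -0.0]
finger_gap: 0.0854
```

```bash
python3 - <<'E'
from h import *
np.set_printoptions(precision=4,suppress=True)
p=shot('wrist','w1.png')
for k,z in (('dish',.036),('grip',.084),('ball',.03),('notch',0),('rail',0)):
    for d in ctrl.place_of(p,k)[:2]: print(k,np.round(d['position'],1),round(d['p'],2),onz(p,d['position'],z)[:2])
a=cv2.imread('pics/w1.png');cv2.imwrite('pics/c3.png',cv2.resize(a,None,fx=1.4,fy=1.4,interpolation=cv2.INTER_CUBIC))
E
```

```text
dish [302.8 179.8] 0.96 [ 0.5649 -0.0632]
dish [305.7 177.8] 0.63 [ 0.5636 -0.0601]
grip [167.9 201.7] 0.73 [ 0.5451 -0.1766]
ball [215.3 220.7] 0.61 [ 0.5882 -0.158 ]
notch [336.9 214.6] 0.7 [ 0.6211 -0.0353]
rail [369.8 173.5] 0.72 [0.5836 0.0065]
```

View pics/c3.png

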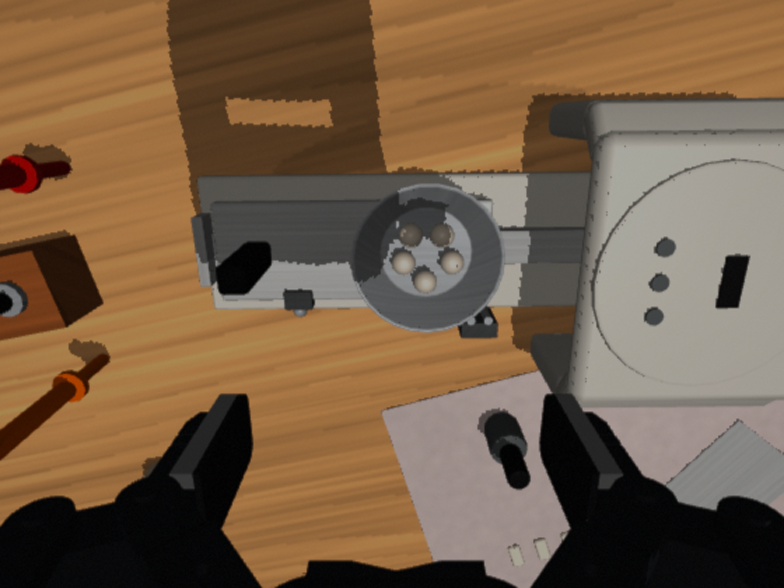

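Wrist view shows the dish centre ≈(305,181), five beads in ring, ball ≈(214,222), block with two ribs, mid ≈(344,229) (native pixels). Refit with these.

```bash
python3 - <<'E'
from h import *
from scipy.optimize import least_squares
np.set_printoptions(precision=4,suppress=True)
T=shot('top');S=shot('side');W=shot('wrist')
obs=[('dish',T,(319.4,227.4)),('dish',S,(260.7,242.3)),('grip',T,(376.4,241)),('grip',S,(258.3,266)),('ball',T,(361.3,220.2)),('rail',T,(288.9,222.9)),('rail',S,(259.7,231.7)),('c1',T,(392.3,225.3)),('c2',T,(384,267.7)),
('dish',W,(303.5,180)),('rim',W,(305.7,183.6)),('ball',W,(214.5,222)),('c3',W,(142.3,127)),('c4',W,(153.5,219.5))]
def pt(v,k):
    x,y,a,s=v; L={'dish':(0,s,.036),'rim':(0,s,.058),'grip':(0,s-.115,.084),'ball':(.043,s-.09,.03),'rail':(0,0,0),'c1':(.05,-.23,.012),'c2':(-.05,-.23,.012),'c3':(-.05,-.23,.012),'c4':(.05,-.23,.012)}[k]
    c,n=np.cos(a),np.sin(a); return np.array([x+c*L[0]-n*L[1],y+n*L[0]+c*L[1],L[2]])
f=lambda v:np.concatenate([proj(p,pt(v,k))-np.array(u) for k,p,u in obs])
r=least_squares(f,[.58,.01,-.25,-.07],loss='soft_l1',x_scale=[.01,.01,.1,.01])
v=r.x;print(v,np.degrees(v[2]));print(f(v).reshape(-1,2).T)
for k in('dish','grip','ball'):print(k,pt(v,k))
for z in(.03,.042):
  for p,u in((W,(343.6,229.3)),(T,(240+208/3,130+225/3))):
    q=onz(p,u,z);d=q-[v[0],v[1],0];a=v[2];print(z,q,'notch rail',d[0]*np.cos(a)+d[1]*np.sin(a),-d[0]*np.sin(a)+d[1]*np.cos(a))
print('rod top via T etc; delta rod', delta([.529,-.342,.0]))
E
```

```text
[ 0.5804  0.0113 -0.2139 -0.072 ] -12.254357301204196
[[-0.6118 -1.62   -2.3774 -1.0059  0.6863 -1.5731  0.3258 -1.693  -1.9861
   0.2348 -0.6172 -0.7456 -2.2097 -0.2753]
 [ 1.7388 -0.8812 -1.5603 -1.0201 -0.5546  0.6176  0.0017 -1.1927 -0.4445
   0.2452  2.8901 -0.875  -1.1633  2.3586]]
dish [ 0.5651 -0.0591  0.036 ]
grip [ 0.5407 -0.1715  0.084 ]
ball [ 0.588  -0.1562  0.03  ]
0.03 [ 0.626  -0.0301  0.03  ] notch rail 0.05339398300804646 -0.030770626209840064
0.03 [ 0.62   -0.0381  0.03  ] notch rail 0.04921860057249654 -0.03985343705957183
0.042 [ 0.6207 -0.0311  0.042 ] notch rail 0.04842991572639524 -0.032882253330114235
0.042 [ 0.6183 -0.0376  0.042 ] notch rail 0.04743511386754015 -0.03965728576807574
rod top via T etc; delta rod [-263.725   231.3959  -31.9863]
```

Emit:
jog_arm --targets '[[[-264,31,-32,0,0,0,-0.3],[-264,31,-32,0,0,0,-0.3],[-264,31,-32,0,0,0,-0.3],[-264,31,-32,0,0,0,-0.3],[-264,31,-32,0,0,0,-0.3],[-264,31,-32,0,0,0,-0.3],[-264,31,-32,0,0,0,-0.3]]]'

```text
time: 4.88
tool_pos: [0.5294, -0.3405, 0.2007]
tcp_rot: [[0.221, 0.0, -0.975], [0.975, 0.0, 0.221], [0.0, -1.0, -0.0]]
force: [-0.2, 0.3, 0.1]
finger_gap: 0.0552
```

```bash
python3 - <<'E'
from h import *
np.set_printoptions(precision=4,suppress=True)
p=shot('wrist','w2.png');T=shot('top');S=shot('side')
for k,z in (('stand',.0),('rod',.006)):
  for q in (p,T,S):
    for d in ctrl.place_of(q,k)[:2]: print(k,np.round(d['position'],1),round(d['p'],2),onz(q,d['position'],z)[:2])
s=ctrl.get_state();print(s['tool_pos'],s['finger_gap'],s['time'])
tp=np.array(s['tool_pos']);print('handle top proj',proj(p,np.array([.5283,-.3409,.136])),'hole',proj(p,np.array([.529,-.342,.054])))
a=cv2.imread('pics/w2.png');cv2.imwrite('pics/c4.png',cv2.resize(a,None,fx=1.4,fy=1.4,interpolation=cv2.INTER_CUBIC))
E
```

```text
stand [281.2 176.5] 0.81 [ 0.5309 -0.3421]
stand [443.1 247.2] 0.9 [ 0.5299 -0.3452]
stand [271.4 374.2] 0.91 [ 0.5293 -0.3374]
rod [242.4  82.2] 0.87 [ 0.4397 -0.3559]
rod [305.8 239.3] 0.75 [ 0.5982 -0.3321]
rod [449.8 290.3] 0.62 [ 0.4335 -0.3544]
rod [438.5 218.1] 0.53 [ 0.596 -0.335]
rod [213.8 399. ] 0.9 [ 0.4336 -0.3602]
rod [221.6 360.4] 0.56 [ 0.4533 -0.298 ]
[ 0.529  -0.342   0.2005] 0.05537133098342912 5.325
handle top proj [281.4584 226.5713] hole [280.6071 190.3065]
```

View pics/c4.png

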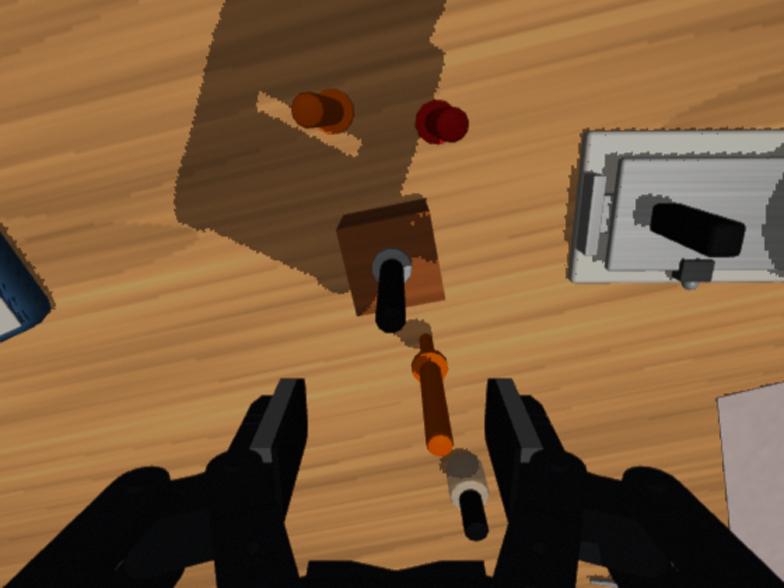

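The black-handled rod in the wooden block (native ≈(280,229) at handle top) is under the fingers, the orange one is clear behind. Descend and grip.

Emit:
jog_arm --targets '[[[0,60,0,0,0,0,-0.3],[0,118,0,0,0,0,-0.3],[0,118,0,0,0,0,-0.3],[0,118,0,0,0,0,1],[0,118,0,0,0,0,1],[0,118,0,0,0,0,1],[0,118,0,0,0,0,1],[0,118,0,0,0,0,1]]]' --squeeze 80

```text
time: 6.32
tool_pos: [0.5299, -0.3428, 0.085]
tcp_rot: [[0.223, 0.003, -0.975], [0.975, -0.003, 0.223], [-0.002, -1.0, -0.004]]
force: [-0.9, -0.8, 7.5]
finger_gap: 0.0122
```

Emit:
jog_arm --targets '[[[0,-15,0,0,0,0,1],[0,-40,0,0,0,0,1],[0,-80,0,0,0,0,1],[0,-125,0,0,0,0,1],[0,-135,0,0,0,0,1],[0,-135,0,0,0,0,1]]]'

```text
time: 7.08
tool_pos: [0.5294, -0.3424, 0.2212]
tcp_rot: [[0.223, 0.005, -0.975], [0.975, -0.004, 0.223], [-0.003, -1.0, -0.006]]
force: [0.1, 0.4, -0.5]
finger_gap: 0.0125
```

```bash
python3 - <<'E'
from h import *
np.set_printoptions(precision=4,suppress=True)
T=shot('top','t2.png');S=shot('side','s2.png')
s=ctrl.get_state();tp=np.array(s['tool_pos']);print(tp,s['force'],s['finger_gap'],s['time'])
tip=tp-[0,0,.079]
for p in(T,S):
    print('pred tip',proj(p,tip),'stand',proj(p,np.array([.529,-.342,.054])))
    for d in ctrl.place_of(p,'rod_tip')[:4]: print(np.round(d['position'],1),round(d['p'],2),onz(p,d['position'],tip[2])[:2])
a=cv2.imread('pics/t2.png')[170:330,360:520];b=cv2.imread('pics/s2.png')[230:390,200:360]
cv2.imwrite('pics/c5.png',cv2.resize(np.hstack([a,b]),None,fx=2.5,fy=2.5,interpolation=cv2.INTER_CUBIC))
E
```

```text
[ 0.529  -0.3421  0.2192] [ 0.4555  0.1707 -0.2474] 0.012385366687354675 7.175
pred tip [467.7436 244.766 ] stand [450.7562 246.6029]
[446.2 289.2] 0.67 [ 0.4429 -0.2973]
[436.  212.2] 0.66 [ 0.5925 -0.2828]
[422.2 282.2] 0.46 [ 0.4556 -0.2517]
[467.7 247.4] 0.44 [ 0.5239 -0.3418]
pred tip [271.2619 324.1665] stand [271.6124 358.2668]
[271.2 322.4] 0.92 [ 0.5296 -0.3392]
[216.8 397.8] 0.68 [ 0.4423 -0.4299]
[311.4 363.1] 0.67 [ 0.5665 -0.4123]
[222.1 363.4] 0.57 [ 0.4541 -0.3864]
```

View pics/c5.png

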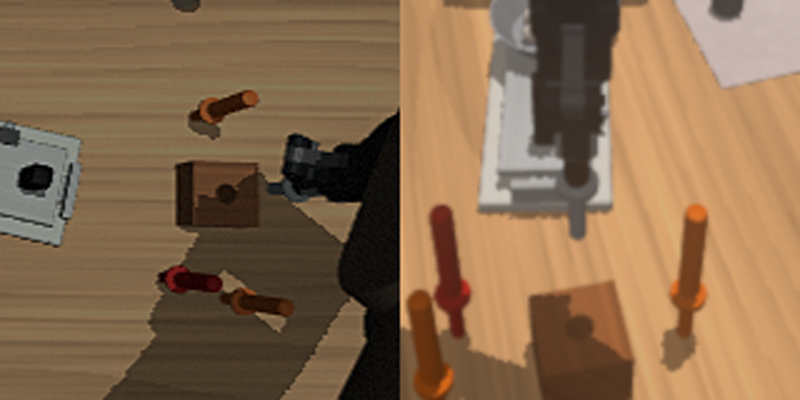

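The rod hangs upright in the jaws; tip at side (271,322), matching prediction. Hole at top (450,247).

Emit:
jog_arm --targets '[[[40,0,4,0,0,0,1],[95,0,9,0,0,0,1],[150,0,14,0,0,0,1],[205,0,20,0,0,0,1],[255,0,25,0,0,0,1],[283,0,27,0,0,0,1],[283,20,27,0,0,0,1],[283,40,27,0,0,0,1],[283,40,27,0,0,0,1]]]'

```text
time: 8.4
tool_pos: [0.5651, -0.0601, 0.1767]
tcp_rot: [[0.223, -0.002, -0.975], [0.975, -0.0, 0.223], [-0.001, -1.0, 0.002]]
force: [-0.8, -1.1, -0.4]
finger_gap: 0.0127
```

```bash
python3 - <<'E'
from h import *
np.set_printoptions(precision=4,suppress=True)
P=[shot('wrist','w3.png'),shot('side','s3.png'),shot('top')]
s=ctrl.get_state();tp=np.array(s['tool_pos']);print(tp,s['tcp_rot'],s['force'],s['time'])
tip=tp-[0,0,.079]
for p in P:
    print('pred tip',proj(p,tip),'dish',proj(p,np.array([.5655,-.0605,.036])))
    for k,z in(('rod_tip',tip[2]),('dish',.036)):
      for d in ctrl.place_of(p,k)[:2]: print(k,np.round(d['position'],1),round(d['p'],2),onz(p,d['position'],z)[:2])
a=cv2.imread('pics/w3.png')[90:330,150:410];b=cv2.imread('pics/s3.png')[170:290,200:330]
cv2.imwrite('pics/c6.png',np.hstack([cv2.resize(a,(520,480)),cv2.resize(b,(280,258)) if 0 else cv2.copyMakeBorder(cv2.resize(b,(280,258)),0,222,0,0,cv2.BORDER_CONSTANT)]))
E
```

```text
[ 0.5661 -0.0605  0.1789] [[ 0.2231  0.0019 -0.9748]
 [ 0.9748 -0.0013  0.2231]
 [-0.0008 -1.     -0.0021]] [-0.0024 -0.1627 -0.2345] 8.55
pred tip [282.4408 222.7797] dish [282.3747 193.4238]
rod_tip [281.5 214.7] 0.81 [ 0.5606 -0.0599]
rod_tip [ 22.8 279.9] 0.56 [ 0.5674 -0.2421]
dish [280.2 194.1] 0.87 [ 0.5657 -0.0623]
pred tip [258.904  218.5041] dish [259.3913 241.8365]
rod_tip [217.4 398. ] 0.96 [ 0.4418 -0.4091]
rod_tip [259.8 219.6] 0.76 [ 0.5672 -0.0643]
dish [257.  243.2] 0.85 [ 0.5598 -0.0635]
dish [259.5 233.1] 0.19 [ 0.5712 -0.0333]
pred tip [321.6484 226.114 ] dish [319.4289 228.972 ]
rod_tip [437.9 212.5] 0.62 [ 0.5971 -0.3008]
rod_tip [448.6 288.6] 0.6 [ 0.4421 -0.3169]
```

View pics/c6.png

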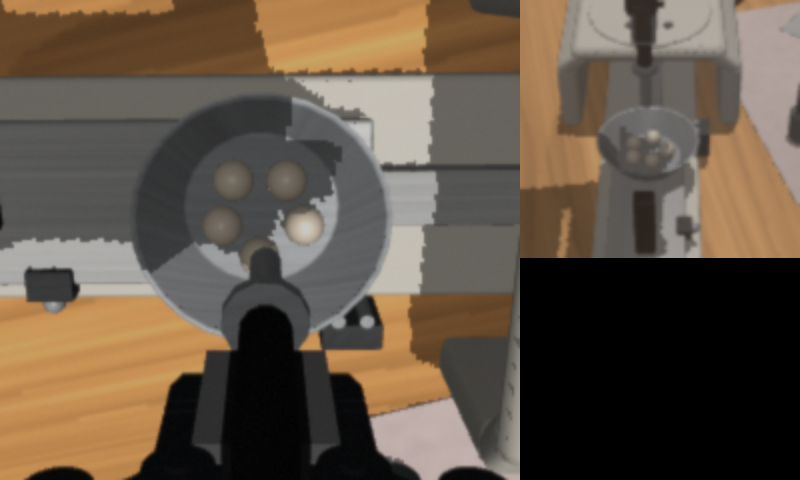

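Tip is over the dish centre (crop (265,252) vs floor centre (262,208), parallax as predicted); middle is free. Descend.

Emit:
jog_arm --targets '[[[0,20,0,0,0,0,1],[0,40,0,0,0,0,1],[0,52,0,0,0,0,1],[0,58,0,0,0,0,1],[0,58,0,0,0,0,1]]]'

```text
time: 9.48
tool_pos: [0.5662, -0.0605, 0.1209]
tcp_rot: [[0.223, 0.002, -0.975], [0.975, -0.001, 0.223], [-0.001, -1.0, -0.002]]
force: [-0.0, 0.3, 0.4]
finger_gap: 0.0124
```

Emit:
jog_arm --targets '[[[0,1.5,0,0,0,0,1],[0,3,0,0,0,0,1],[0,3,0,0,0,0,1]]]'

```text
time: 9.85
tool_pos: [0.5662, -0.0605, 0.118]
tcp_rot: [[0.223, 0.002, -0.975], [0.975, -0.001, 0.223], [-0.001, -1.0, -0.003]]
force: [-0.2, 0.8, -0.2]
finger_gap: 0.0117
```

```bash
python3 - <<'E'
from h import *
np.set_printoptions(precision=4,suppress=True)
P=[shot('wrist','w4.png'),shot('side','s4.png'),shot('top','t4.png')]
s=ctrl.get_state();tp=np.array(s['tool_pos']);print(tp,s['force'],s['time'])
print([proj(p,tp-[0,0,.079]) for p in P])
a=cv2.imread('pics/w4.png')[110:270,190:370];b=cv2.imread('pics/s4.png')[200:260,225:295];c=cv2.imread('pics/t4.png')[200:260,285:355]
cv2.imwrite('pics/c7.png',np.hstack([cv2.resize(a,(540,480)),np.vstack([cv2.resize(b,(260,240)),cv2.resize(c,(260,240))])]))
E
```

```text
[ 0.5662 -0.0605  0.118 ] [ 0.1554 -0.8282 -0.0584] 10.0
[array([282.7096, 219.5033]), array([259.6826, 240.7452]), array([319.5368, 228.5455])]
```

View pics/c7.png

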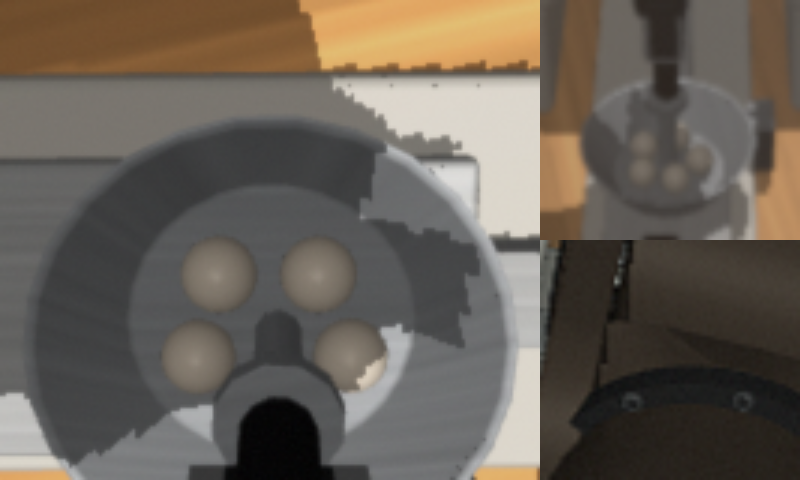

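Rod stands in the middle between the beads, about 3 mm off the floor. Stir.

Emit:
jog_arm --targets '[[[-1,1.5,4,0,0,0,1],[-5,1.5,7,0,0,0,1],[-11.4,1.5,6,0,0,0,1],[-16,1.5,0,0,0,0,1],[-14,1.5,-7.5,0,0,0,1],[-8.5,1.5,-13,0,0,0,1],[-1,1.5,-15,0,0,0,1],[6.5,1.5,-13,0,0,0,1],[12,1.5,-7.5,0,0,0,1],[14,1.5,0,0,0,0,1],[12,1.5,7.5,0,0,0,1],[6.5,1.5,13,0,0,0,1]]]'

```text
time: 11.5
tool_pos: [0.5543, -0.0513, 0.1165]
tcp_rot: [[0.223, 0.002, -0.975], [0.975, -0.001, 0.223], [-0.001, -1.0, -0.002]]
force: [-0.6, -1.0, -0.3]
finger_gap: 0.0121
```

Emit:
jog_arm --targets '[[[-7.5,1,2,0,0,0,1],[-15,1,0,0,0,0,1],[-20.5,1,-5.5,0,0,0,1],[-22.5,1,-13,0,0,0,1],[-20.5,1,-20.5,0,0,0,1],[-15,1,-26,0,0,0,1],[-7.5,1,-28,0,0,0,1],[0,1,-26,0,0,0,1],[5.5,1,-20.5,0,0,0,1],[7.5,1,-13,0,0,0,1],[5.5,1,-5.5,0,0,0,1],[0,1,0,0,0,0,1]]]'

```text
time: 13.0
tool_pos: [0.5536, -0.0514, 0.1157]
tcp_rot: [[0.223, 0.002, -0.975], [0.975, -0.001, 0.223], [-0.001, -1.0, -0.002]]
force: [-0.9, -0.2, -1.2]
finger_gap: 0.0119
```

```bash
python3 - <<'E'
from h import *
P=[shot('wrist','w5.png')]
s=ctrl.get_state();print(s['tool_pos'],s['force'],s['time'])
a=cv2.imread('pics/w5.png')[110:270,190:370];b=cv2.imread('pics/w4.png')[110:270,190:370]
cv2.imwrite('pics/c8.png',np.hstack([cv2.resize(b,(400,356)),cv2.resize(a,(400,356))]))
E
```

```text
[ 0.55287501 -0.05183171  0.11554343] [-1.22735628 -0.98521361 -0.80802435] 13.05
```

View pics/c8.png

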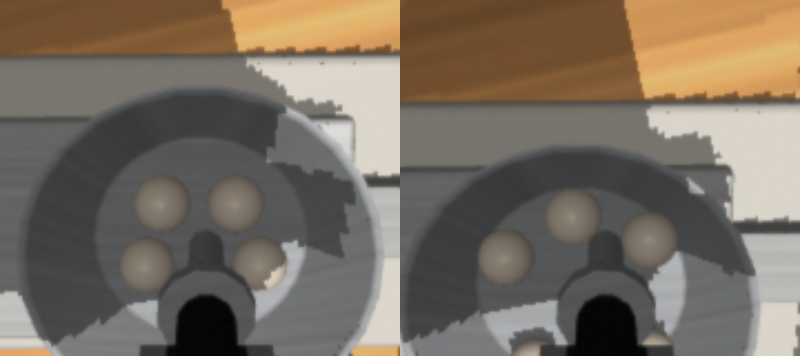

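The left half is before stirring and the right half is now: the beads still circle the rod, but identities can't be told. One more lap at a larger radius, in single steps with pictures, to see whether they really travel.

Emit:
jog_arm --targets '[[[-6.5,0,3,0,0,0,1]]]'

```text
time: 13.18
tool_pos: [0.549, -0.0578, 0.1158]
tcp_rot: [[0.223, 0.003, -0.975], [0.975, -0.001, 0.223], [-0.0, -1.0, -0.003]]
force: [8.3, 1.2, 2.5]
finger_gap: 0.0122
```

```bash
python3 -c "
from h import *
shot('side','q1s.png');shot('wrist','q1w.png');s=ctrl.get_state();print(s['tool_pos'],s['force'])"
```

```text
[ 0.5493356  -0.05841286  0.11609793] [4.59207696 0.09955458 1.26780017]
```

Emit:
jog_arm --targets '[[[-9,0,-2.4,0,0,0,1]]]'

```text
time: 13.4
tool_pos: [0.5498, -0.0679, 0.1163]
tcp_rot: [[0.224, 0.005, -0.975], [0.975, -0.001, 0.224], [-0.0, -1.0, -0.005]]
force: [0.8, -0.2, -1.4]
finger_gap: 0.0122
```

```bash
python3 -c "
from h import *
shot('side','q2s.png');shot('wrist','q2w.png');s=ctrl.get_state();print(s['tool_pos'],s['force'])"
```

```text
[ 0.54954265 -0.06866856  0.11601735] [2.13690674 0.29403618 0.18181665]
```

Emit:
jog_arm --targets '[[[-6.6,0,-6.6,0,0,0,1]]]'

```text
time: 13.62
tool_pos: [0.554, -0.0762, 0.1159]
tcp_rot: [[0.225, 0.002, -0.974], [0.974, -0.0, 0.225], [0.0, -1.0, -0.002]]
force: [0.7, 13.4, 4.7]
finger_gap: 0.012
```

```bash
python3 - <<'E'
from h import *
shot('side','q3s.png');shot('wrist','q3w.png');s=ctrl.get_state();print(s['tool_pos'],s['force'],s['time'])
r=[]
for i in(1,2,3):
    a=cv2.imread(f'pics/q{i}s.png')[205:265,225:295];b=cv2.imread(f'pics/q{i}w.png')[130:290,190:370]
    r.append(np.vstack([cv2.resize(a,(266,228),interpolation=cv2.INTER_CUBIC),cv2.resize(b,(266,236))]))
cv2.imwrite('pics/c9.png',np.hstack(r))
E
```

```text
[ 0.55460203 -0.07626013  0.11592636] [1.32489216 9.29650368 2.56111449] 13.725
```

View pics/c9.png

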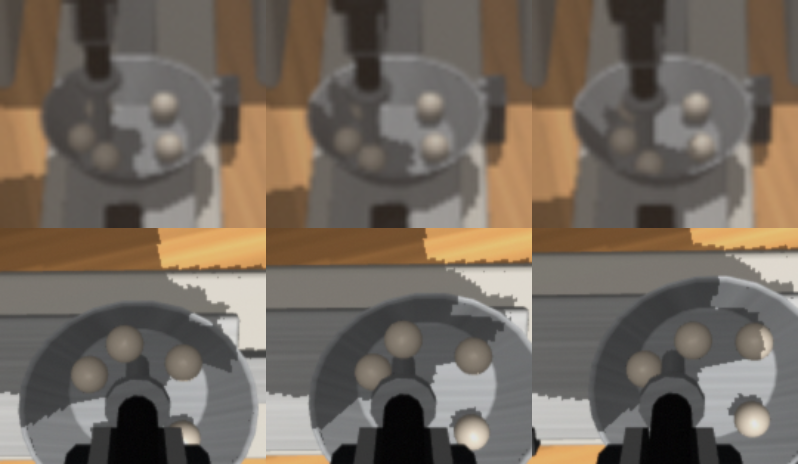

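The side view shows the beads hardly moving: the rod squeezes them outward onto the wall and runs inside them. I'll go back to the middle, out through the gap on the +y side, and sweep at a larger radius so it pushes them along.

Emit:
jog_arm --targets '[[[8,0,-4,0,0,0,1],[17,0,-8,0,0,0,1],[27,0,-8,0,0,0,1],[36,0,-8,0,0,0,1],[35.7,0,-1,0,0,0,1],[31,0,6.3,0,0,0,1],[23.7,0,11,0,0,0,1],[15.2,0,12.1,0,0,0,1]]]'

```text
time: 14.72
tool_pos: [0.5457, -0.0593, 0.1163]
tcp_rot: [[0.226, 0.003, -0.974], [0.974, 0.0, 0.226], [0.001, -1.0, -0.003]]
force: [-0.7, -0.0, 0.1]
finger_gap: 0.0122
```

```bash
python3 - <<'E'
from h import *
shot('side','q4s.png');shot('wrist','q4w.png');s=ctrl.get_state();print(s['tool_pos'],s['force'],s['time'])
d=(np.array(s['tool_pos'])-[.5662,-.0605,0]);R=np.array(s['tcp_rot']);print((R.T@(d*[1,1,0]))*1000)
a=cv2.imread('pics/q4s.png')[200:300,215:305];b=cv2.imread('pics/q4w.png')[110:290,160:400]
cv2.imwrite('pics/c10.png',np.hstack([cv2.resize(a,(378,420),interpolation=cv2.INTER_CUBIC),cv2.resize(b,(420,420))]))
E
```

```text
[ 0.54536117 -0.05947653  0.11590539] [-0.02353729 -0.32658097 -0.8830395 ] 14.825
[-3.73972074 -0.03722213 20.52602177]
```

View pics/c10.png

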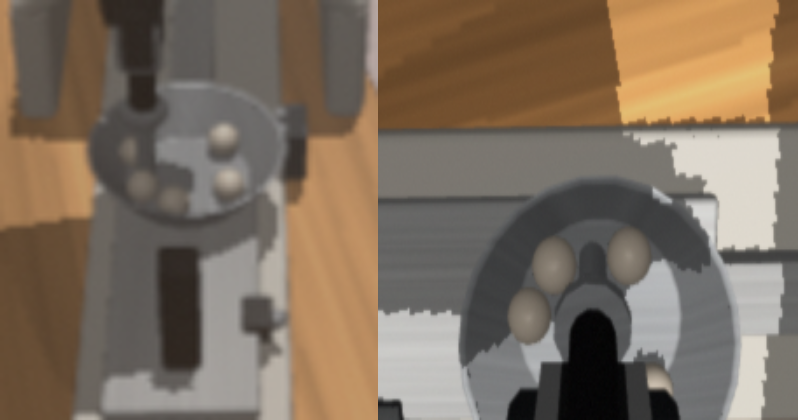

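```bash
cat >> h.py <<'E'
C0=np.array([.5655,-.0608]);YAW=np.array([[.224,.9746],[-.9746,.224]]) # rows: tool x, tool z
def beads(show=True):
    out=[]
    for n in('wrist','side'):
        p=shot(n)
        g=cv2.cvtColor(p['frame'],cv2.COLOR_RGB2GRAY)
        c=proj(p,np.array([*C0,.044])).astype(int)
        w=52 if n=='wrist' else 26
        y0,x0=c[1]-w,c[0]-w; k=4 if n=='wrist' else 8
        roi=cv2.resize(g[y0:c[1]+w,x0:c[0]+w],None,fx=k,fy=k,interpolation=cv2.INTER_CUBIC)
        r=p['fx']*.008/(np.array(p['R'])@np.array([*C0,.044])+np.array(p['t']))[2]*k
        h=cv2.HoughCircles(cv2.medianBlur(roi,9),cv2.HOUGH_GRADIENT,1,1.4*r,param1=60,param2=14,minRadius=int(.8*r),maxRadius=int(1.2*r))
        for u,v,rr in ([] if h is None else h[0][:9]):
            q=onz(p,(u/k+x0,v/k+y0),.046)[:2]-C0; q=YAW@q*1000
            if np.hypot(*q)<36: out.append((n,int(np.hypot(*q)),int(np.degrees(np.arctan2(q[1],q[0])))))
        for d in ctrl.place_of(p,'bead0_center'):
            q=YAW@(onz(p,d['position'],.046)[:2]-C0)*1000
            if d['p']>.2: out.append((n+' net',int(np.hypot(*q)),int(np.degrees(np.arctan2(q[1],q[0]))),round(d['p'],2)))
    s=ctrl.get_state();t=YAW@(np.array(s['tool_pos'])[:2]-C0)*1000
    print('tcp r,ang',np.hypot(*t).round(1),np.degrees(np.arctan2(t[1],t[0])).round(),t.round(1),s['tool_pos'][2],np.round(s['force'],1),s['time'])
    for o in out: print(o)
E
python3 -c "
from h import *
beads()"
```

```text
tcp r,ang 19.6 96.0 [-2.2 19.4] 0.11578124101694602 [ 0.1 -1.2 -0.9] 15.025
('wrist', 3, -152)
('wrist', 27, 167)
('wrist', 23, 63)
('wrist', 20, 15)
('wrist', 27, -45)
('wrist net', 23, -43, 0.72)
('side net', 30, -39, 0.54)
('side net', 321, -142, 0.39)
```

Emit:
jog_arm --targets '[[[-5.5,0,1.7,0,0,0,1],[-10.7,0,-1,0,0,0,1],[-15,0,-4.9,0,0,0,1],[-18.2,0,-9.9,0,0,0,1],[-20,0,-15.5,0,0,0,1]]]'

```text
time: 15.65
tool_pos: [0.5577, -0.0807, 0.1164]
tcp_rot: [[0.227, 0.005, -0.974], [0.974, 0.003, 0.227], [0.004, -1.0, -0.004]]
force: [0.6, 14.5, 6.7]
finger_gap: 0.0124
```

```bash
python3 - <<'E'
from h import *
beads()
P=shot('side','q5s.png'),shot('wrist','q5w.png')
print([proj(p,np.array([*C0,.036])) for p in P])
E
```

```text
tcp r,ang 21.3 170.0 [-21.    3.7] 0.11618859906074305 [ 2.4 11.1  4.5] 15.85
('wrist', 26, -44)
('wrist', 27, -136)
('wrist', 21, 52)
('wrist', 20, 14)
('wrist net', 23, -45, 0.7)
('side net', 15, -43, 0.56)
[array([259.41899929, 241.93063272]), array([314.34713799, 224.03922101])]
```

```bash
python3 - <<'E'
from h import *
a=cv2.imread('pics/q5s.png')[200:300,215:305];b=cv2.imread('pics/q5w.png')[130:290,210:410]
cv2.imwrite('pics/c11.png',np.hstack([cv2.resize(a,(378,420),interpolation=cv2.INTER_CUBIC),cv2.resize(b,(420,336)) if 0 else cv2.copyMakeBorder(cv2.resize(b,(420,336),interpolation=cv2.INTER_CUBIC),0,84,0,0,cv2.BORDER_CONSTANT)]))
E
```

```text
(no output)
```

View pics/c11.png

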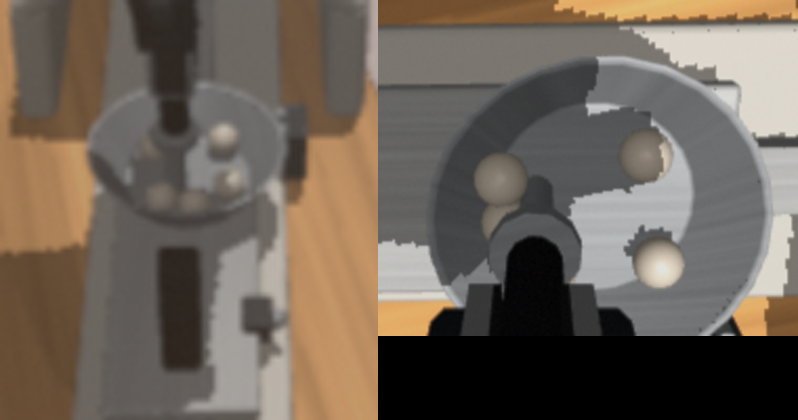

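The two -y beads ride up the wall outside the rod; the dish itself has not shifted. I'll lift the tip ~4 mm so it can reach the beads' own radius, go out through the free gap at ~100° and push tangentially.

Emit:
jog_arm --targets '[[[11,-4,-0.7,0,0,0,1],[18,-4,6.3,0,0,0,1],[17.5,-4,14.3,0,0,0,1],[16.8,-4,19.9,0,0,0,1],[16.8,-4,19.9,0,0,0,1],[10.9,-4,18.1,0,0,0,1],[5.6,-4,14.7,0,0,0,1],[1.3,-4,10.1,0,0,0,1],[-1.6,-4,4.5,0,0,0,1],[-2.9,-4,-1.6,0,0,0,1],[-2.6,-4,-7.9,0,0,0,1],[-0.8,-4,-13.8,0,0,0,1]]]'

```text
time: 17.45
tool_pos: [0.5709, -0.0844, 0.1202]
tcp_rot: [[0.227, 0.004, -0.974], [0.974, 0.003, 0.227], [0.004, -1.0, -0.003]]
force: [0.1, 0.4, -0.2]
finger_gap: 0.0125
```

```bash
python3 - <<'E'
from h import *
beads()
P=shot('side','q6s.png'),shot('wrist','q6w.png')
E
```

```text
tcp r,ang 23.9 -155.0 [-21.7  -9.9] 0.120138812587299 [-0.4 -0.  -0.1] 17.65
('wrist', 26, -44)
('wrist', 26, -87)
('wrist', 21, 52)
('wrist', 20, 11)
('wrist net', 25, -45, 0.95)
('side net', 21, -40, 0.55)
```

```bash
cat >> h.py <<'E'
def blobs(fn=None,names=('wrist','side')):
    for n in names:
        p=shot(n); f=p['frame'].astype(int)
        m=(f[...,0]-f[...,2]>.17*f[...,0]).astype(np.uint8)
        c=proj(p,np.array([*C0,.044]));
        poly=np.array([proj(p,np.array([*(C0+.038*np.array([np.cos(a),np.sin(a)])),.046])) for a in np.linspace(0,6.2,30)]).astype(np.int32)
        k=np.zeros_like(m);cv2.fillPoly(k,[poly],1);m*=k
        N,l,st,ce=cv2.connectedComponentsWithStats(m)
        print(n,[(int(st[i][4]),*[int(x) for x in (np.hypot(*q),np.degrees(np.arctan2(q[1],q[0])))]) for i in range(1,N) if st[i][4]>12 for q in [YAW@(onz(p,ce[i],.046)[:2]-C0)*1000]])
    s=ctrl.get_state();t=YAW@(np.array(s['tool_pos'])[:2]-C0)*1000
    print('tcp r,ang',np.hypot(*t).round(1),np.degrees(np.arctan2(t[1],t[0])).round(),t.round(1),s['tool_pos'][2],np.round(s['force'],1),s['time'])
E
python3 - <<'E'
from h import *
a=cv2.imread('pics/q4w.png').astype(int)
for x,y in((260,223),(303,219),(246,245),(290,190),(320,230)):print(a[y,x][::-1])
a=cv2.imread('pics/q6s.png').astype(int)
blobs()
E
```

```text
[143 133 121]
[147 138 125]
[144 135 123]
[61 63 64]
[183 184 186]
wrist []
side [(20, 33, -11)]
tcp r,ang 24.0 -156.0 [-21.8  -9.9] 0.12028755911041902 [ 0.1  0.2 -0. ] 17.85
```

```bash
sed -i 's/>.17\*f/>.07*f/' h.py; python3 -c "
from h import *
blobs()"
```

```text
wrist [(494, 21, 54), (997, 16, -106), (453, 25, -43), (14, 33, -126)]
side [(36, 32, -11), (49, 21, 55), (209, 17, -105), (19, 36, 121)]
tcp r,ang 24.0 -156.0 [-21.9  -9.9] 0.12031509253877176 [-0.1 -0.1 -0.6] 17.95
```

Emit:
jog_arm --targets '[[[3.5,0,-5.5,0,0,0,1],[9.9,0,-10.9,0,0,0,1],[17.7,0,-13.7,0,0,0,1],[26,0,-13.4,0,0,0,1],[33.6,0,-10.4,0,0,0,1],[39.9,0,-5.2,0,0,0,1],[43.5,0,2,0,0,0,1],[44.9,0,9.9,0,0,0,1],[43.5,0,17.8,0,0,0,1],[39.5,0,24.7,0,0,0,1],[33.7,0,30.3,0,0,0,1],[26.1,0,33.5,0,0,0,1]]]'

```text
time: 19.45
tool_pos: [0.5438, -0.0516, 0.1206]
tcp_rot: [[0.227, 0.005, -0.974], [0.974, 0.003, 0.227], [0.004, -1.0, -0.004]]
force: [2.6, 3.0, 0.7]
finger_gap: 0.0116
```

```bash
python3 -c "
from h import *
blobs()
p=shot('side','q7s.png');shot('wrist','q7w.png')
for k in('ball','grip'):
  print(k,[(np.round(d['position'],1),round(d['p'],2)) for d in ctrl.place_of(p,k)[:1]])"
```

```text
wrist [(495, 27, 106), (414, 25, 2), (14, 12, -53), (26, 20, -58), (18, 28, -61)]
side [(237, 19, 82), (102, 20, -76)]
tcp r,ang 24.0 82.0 [ 3.5 23.7] 0.12037190515859851 [ 1.2 -0.5 -1.9] 19.55
ball [(array([278., 272.]), 0.84)]
grip [(array([257.4, 262.7]), 0.79)]
```

Emit:
jog_arm --targets '[[[-7.6,1.5,-0.6,0,0,0,1],[-15.3,1.5,-3.3,0,0,0,1],[-21.5,1.5,-8.6,0,0,0,1],[-25.6,1.5,-15.7,0,0,0,1],[-27,1.5,-23.7,0,0,0,1],[-25.6,1.5,-31.7,0,0,0,1],[-21.5,1.5,-38.8,0,0,0,1],[-15.3,1.5,-44.1,0,0,0,1],[-7.6,1.5,-46.8,0,0,0,1],[0.6,1.5,-46.8,0,0,0,1],[8,1.5,-43.6,0,0,0,1],[13.7,1.5,-38.2,0,0,0,1]]]'

```text
time: 21.25
tool_pos: [0.5839, -0.0465, 0.1188]
tcp_rot: [[0.227, 0.003, -0.974], [0.974, 0.002, 0.227], [0.003, -1.0, -0.003]]
force: [-0.7, -2.1, 0.5]
finger_gap: 0.012
```

```bash
python3 -c "
from h import *
blobs()"
```

```text
wrist [(1045, 8, 108), (879, 29, -6), (166, 20, -76), (15, 34, -60)]
side [(288, 9, -17), (166, 18, 133)]
tcp r,ang 23.3 -38.0 [ 18.4 -14.3] 0.11890704520716272 [-0.6 -1.9  0.3] 21.35
```

Emit:
jog_arm --targets '[[[2.3,0,6.8,0,0,0,1],[3.6,0,14.3,0,0,0,1],[2.3,0,21.8,0,0,0,1],[-1.2,0,28.8,0,0,0,1],[-7.1,0,33.8,0,0,0,1],[-14.4,0,37,0,0,0,1],[-22.4,0,37,0,0,0,1],[-22.4,0,34,0,0,0,1],[-21,-10,31,0,0,0,1],[-21,-35,31,0,0,0,1],[-21,-75,31,0,0,0,1],[-21,-103,31,0,0,0,1]]]'

```text
time: 22.85
tool_pos: [0.5487, -0.0596, 0.224]
tcp_rot: [[0.226, 0.005, -0.974], [0.974, 0.002, 0.226], [0.003, -1.0, -0.004]]
force: [-0.2, 1.1, -0.5]
finger_gap: 0.0121
```

```bash
python3 - <<'E'
from h import *
blobs()
W=shot('wrist','q8w.png');S=shot('side','q8s.png')
s=ctrl.get_state();tp=np.array(s['tool_pos']);print(tp,s['tcp_rot'],s['finger_gap'])
for p in(W,S):
  for k in('ball','rod_tip'): print(k,[(np.round(d['position'],1),round(d['p'],2)) for d in ctrl.place_of(p,k)[:2]],proj(p,tp-[0,0,.079]))
a=cv2.imread('pics/q8s.png')[150:300,200:320];b=cv2.imread('pics/q8w.png')[90:350,170:430]
cv2.imwrite('pics/c12.png',np.hstack([cv2.resize(a,(360,450),interpolation=cv2.INTER_CUBIC),cv2.resize(b,(440,450))]))
E
```

```text
wrist [(454, 8, 101), (419, 27, -1), (157, 23, -65)]
side [(373, 4, 90)]
tcp r,ang 16.0 99.0 [-2.6 15.8] 0.22516761380526185 [-0.6  0.1 -0.8] 22.95
[ 0.5482884  -0.05960194  0.22201275] [[ 0.22624442  0.00382653 -0.97406305]
 [ 0.97406441  0.00266488  0.2262552 ]
 [ 0.00346153 -0.99998913 -0.00312437]] 0.011938388774615519
ball [(array([203.1, 234.7]), 0.59)] [282.02057438 215.35421167]
rod_tip [(array([280.8, 208.9]), 0.82), (array([ 53.9, 269.5]), 0.63)] [282.02057438 215.35421167]
ball [(array([268.6, 237.2]), 0.37)] [249.25060943 202.4304791 ]
rod_tip [(array([314.6, 360.4]), 0.95), (array([224.3, 361.7]), 0.9)] [249.25060943 202.4304791 ]
```

Emit:
jog_arm --targets '[[[-40,0,-6.5,0,0,0,1],[-95,0,-15.5,0,0,0,1],[-150,0,-24.5,0,0,0,1],[-205,0,-33.5,0,0,0,1],[-255,0,-41.5,0,0,0,1],[-280,0,-45.6,0,0,0,1],[-280,0,-45.6,0,0,0,1],[-280,0,-45.6,0,0,0,1]]]'

```text
time: 24.25
tool_pos: [0.5291, -0.3416, 0.2195]
tcp_rot: [[0.226, 0.001, -0.974], [0.974, 0.004, 0.226], [0.004, -1.0, 0.0]]
force: [-1.1, -0.9, 0.1]
finger_gap: 0.0122
```

```bash
python3 - <<'E'
from h import *
np.set_printoptions(precision=4,suppress=True)
blobs(names=('top','side'))
T=shot('top','q9t.png');S=shot('side','q9s.png');W=shot('wrist','q9w.png')
s=ctrl.get_state();tp=np.array(s['tool_pos']);print(tp,s['tcp_rot'])
for p in(T,S):
  print('tip',[(np.round(d['position'],1),round(d['p'],2)) for d in ctrl.place_of(p,'rod_tip')[:4]],proj(p,tp-[0,0,.079]))
b0=cv2.imread('pics/top0.png');b=cv2.imread('pics/q9t.png')
A=[cv2.resize(x[198:258,285:355],(400,343),interpolation=cv2.INTER_CUBIC) for x in(b0,b)]
r2=[cv2.resize(cv2.imread('pics/q9s.png')[200:270,215:305],(330,257)),cv2.resize(cv2.imread('pics/q9t.png')[200:300,410:510],(235,257)),cv2.resize(cv2.imread('pics/q9s.png')[290:390,220:320],(235,257))]
cv2.imwrite('pics/c12.png',np.vstack([np.hstack(A),np.hstack(r2)]))
E
```

```text
top [(29, 22, -67), (32, 31, -16), (31, 27, 17), (63, 9, 100)]
side [(551, 6, -90)]
tcp r,ang 282.9 -174.0 [-281.6  -27.6] 0.21988369745600506 [ 0.7  0.3 -0.2] 24.35
[ 0.5293 -0.3418  0.2201] [[ 0.2253  0.0016 -0.9743]
 [ 0.9743  0.0032  0.2253]
 [ 0.0034 -1.     -0.0008]]
tip [(array([423.5, 280.2]), 0.78), (array([468.6, 248.1]), 0.68), (array([448.6, 291.6]), 0.67), (array([435., 215.]), 0.56)] [467.754 244.605]
tip [(array([267.5, 323.2]), 0.83), (array([314. , 361.1]), 0.83), (array([222.4, 361.3]), 0.69), (array([215.9, 398.2]), 0.65)] [271.3977 323.5871]
```

View pics/c12.png

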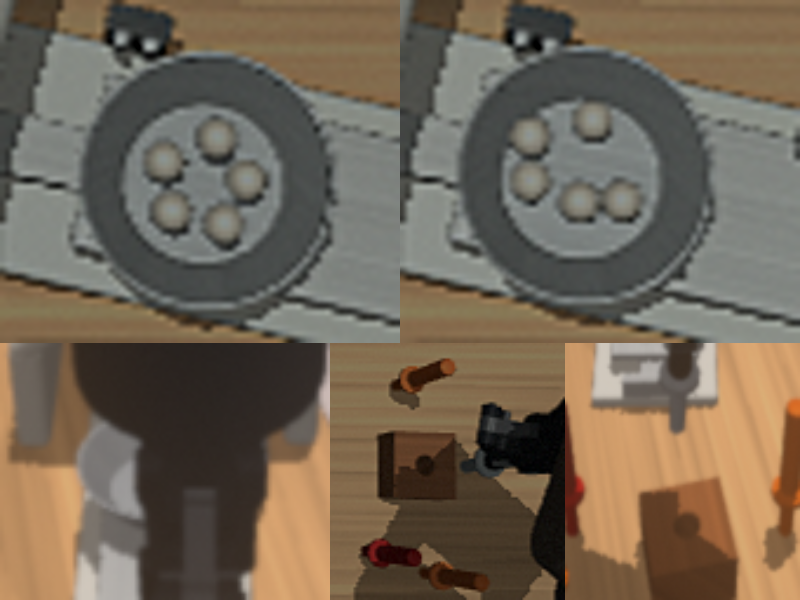

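All five beads are in the dish, in a clearly different arrangement (the dish crept ~7 mm along the rail, harmless). The side view shows the rod tip ≈3-4 px towards -x, so it tilted ~3° in the jaws; I'll turn the tool back by that before inserting.

Emit:
jog_arm --targets '[[[-0.6,0,-1,-0.05,0,0,1],[-0.6,60,-1,-0.05,0,0,1],[-0.6,73,-1,-0.05,0,0,1],[-0.6,73,-1,-0.05,0,0,1]]]'

```text
time: 25.1
tool_pos: [0.5303, -0.3428, 0.147]
tcp_rot: [[0.226, 0.049, -0.973], [0.974, -0.007, 0.226], [0.004, -0.999, -0.05]]
force: [0.8, -0.7, -0.3]
finger_gap: 0.0122
```

```bash
python3 - <<'E'
from h import *
np.set_printoptions(precision=4,suppress=True)
T=shot('top','r1t.png');S=shot('side','r1s.png');W=shot('wrist','r1w.png')
s=ctrl.get_state();tp=np.array(s['tool_pos']);print(tp,s['tcp_rot'],s['time'])
z=tp[2]-.079
for n,p in zip('TSW',(T,S,W)):
  print(n,'tip',[(np.round(d['position'],1),round(d['p'],2)) for d in ctrl.place_of(p,'rod_tip') if np.linalg.norm(np.array(d['position'])-proj(p,np.array([tp[0],tp[1],z])))<12],proj(p,np.array([tp[0],tp[1],z])),'hole',proj(p,np.array([.5294,-.3424,.048])))
# dark columns in side view: shaft/handle midline per row
g=cv2.cvtColor(S['frame'],cv2.COLOR_RGB2GRAY).astype(int)
c=proj(S,np.array([tp[0],tp[1],z])).astype(int)
for r in range(c[1]-24,c[1]+8,3): print(r,g[r,c[0]-14:c[0]+14])
E
```

```text
[ 0.5309 -0.3433  0.1488] [[ 0.2256  0.0522 -0.9728]
 [ 0.9742 -0.0098  0.2254]
 [ 0.0023 -0.9986 -0.0531]] 25.25
T tip [(array([454.5, 244.8]), 0.49)] [454.1739 245.4241] hole [449.8766 246.5348]
S tip [(array([272.9, 350.9]), 0.58)] [272.9246 352.9285] hole [271.9455 360.6046]
W tip [(array([280.4, 210.3]), 0.96)] [282.2934 213.9969] hole [282.97   199.6486]
328 [174 181 185 186 184 180 166 139  92  57  50  50  49  51  51  50  50  54
  81 124 149 168 175 178 186 189 188 187]
331 [170 176 183 186 185 176 144 112  84  59  49  48  49  50  49  50  49  55
  87 107 128 165 178 177 179 187 190 188]
334 [168 170 178 184 183 152 116 103  91  69  54  49  47  49  49  49  50  67
  92 101 106 129 165 178 177 180 188 190]
337 [171 167 173 181 181 149 113 103 103 101 100  93  83  78  81  94  99 101
 102 101 101 139 172 181 179 177 181 188]
340 [174 169 169 175 181 183 165 126 100  97  99  99 100 102 102 101  97  94
  93 114 155 176 181 182 181 178 176 181]
343 [175 172 167 170 178 182 185 184 179 171 136  99  89  88  89  88  99 139
 154 148 142 144 142 134 125 118 117 133]
346 [155 149 134 119 114 107  97  92  87  83  83  88  90  91  90  87  90 110
 118 119 119 122 126 127 124 118 113 116]
349 [ 75  74  74  75  77  77  76  78  77  77  80  86  90  90  89  87  88 109
 118 120 120 120 122 125 126 122 116 112]
352 [ 75  75  73  75  76  75  76  77  77  77  79  85  90  90  88  87  91 110
 118 119 120 120 121 124 125 125 121 115]
355 [ 75  74  74  73  74  75  75  76  76  76  75  76  76  79  81  97 109 116
 118 120 120 120 119 120 124 125 124 119]
358 [ 74  74  75  73  73  74  75  75  73  70  66  66  67  68  67  68  68  70
  80 105 117 120 120 119 122 124 127 123]
```

Emit:
jog_arm --targets '[[[0.7,15,0.8,0,0,0,1],[0.7,22,1.2,0,0,0,1],[0.7,29,1.5,0,0,0,1],[0.7,36,1.9,0,0,0,1],[0.7,36,1.9,0,0,0,1]]]'

```text
time: 26.02
tool_pos: [0.5305, -0.3421, 0.1115]
tcp_rot: [[0.226, 0.051, -0.973], [0.974, -0.009, 0.226], [0.003, -0.999, -0.051]]
force: [-0.3, 0.4, -0.9]
finger_gap: 0.0123
```

Emit:
jog_arm --targets '[[[0,8,0.4,0,0,0,1],[0,16,0.8,0,0,0,1],[0,22,1.1,0,0,0,1],[0,25,1.3,0,0,0,1],[0,27,1.4,0,0,0,1],[0,27,1.4,0,0,0,1]]]'

```text
time: 26.78
tool_pos: [0.5306, -0.3421, 0.085]
tcp_rot: [[0.226, 0.051, -0.973], [0.974, -0.009, 0.225], [0.003, -0.999, -0.052]]
force: [-1.5, 1.4, 3.1]
finger_gap: 0.0125
```

Emit:
jog_arm --targets '[[[0,0.5,0,0,0,0,0.4],[0,0,0,0,0,0,-0.2],[0,0,0,0,0,0,-0.2],[0,-20,-1,0,0,0,-0.2],[0,-60,-3,0,0,0,-0.2],[0,-110,-6,0,0,0,-0.2],[0,-130,-7,0.05,0,0,-0.2],[0,-130,-7,0.05,0,0,-0.2]]]'

```text
time: 27.78
tool_pos: [0.5315, -0.3428, 0.2165]
tcp_rot: [[0.225, 0.005, -0.974], [0.974, 0.0, 0.225], [0.002, -1.0, -0.005]]
force: [-0.5, -0.1, -0.2]
finger_gap: 0.0509
```

```bash
python3 - <<'E'
from h import *
np.set_printoptions(precision=4,suppress=True)
T=shot('top','r2t.png');S=shot('side','r2s.png');W=shot('wrist','r2w.png')
s=ctrl.get_state();tp=np.array(s['tool_pos']);print(tp,s['tcp_rot'],s['time'],s['finger_gap'])
g=cv2.cvtColor(S['frame'],cv2.COLOR_RGB2GRAY).astype(int)
print('exp handle top/collar',proj(S,np.array([.5294,-.3424,.136])),proj(S,np.array([.5294,-.3424,.051])))
g0=cv2.cvtColor(cv2.imread('pics/side0.png'),cv2.COLOR_BGR2GRAY).astype(int)
for r in list(range(320,332,3))+list(range(340,366,4)): print(r,g0[r,258:286],'\n   ',g[r,258:286])
for p,n in((T,'T'),(S,'S'),(W,'W')):
  for k,z in(('grip',.084),('ball',.03),('dish',.036),('notch',0.0)):
    print(n,k,[(np.round(d['position'],1),round(d['p'],2),onz(p,d['position'],z)[:2]) for d in ctrl.place_of(p,k)[:1]])
E
```

```text
[ 0.5303 -0.3421  0.2137] [[ 0.2256  0.0016 -0.9742]
 [ 0.9742  0.0037  0.2256]
 [ 0.0039 -1.     -0.0007]] 27.925 0.05116590576932929
exp handle top/collar [271.5847 326.0887] [271.9342 359.5269]
320 [135 135 135 131 129 127 123 123 130 133 132 128 125 122 123 128 132 132
 130 128 127 130 137 137 137 135 135 135] 
    [176 177 175 171 168 165 160 161 170 173 171 167 162 158 159 166 170 171
 170 167 165 170 177 179 176 176 175 175]
323 [132 135 135 133 131 128 126 121 124 129 118  92  72  64  62  80 106 123
 131 131 128 126 131 136 137 136 135 135] 
    [172 176 176 173 170 167 163 158 158 151 116  81  63  59  61  78 128 159
 170 170 166 165 172 178 178 176 175 176]
326 [128 133 135 135 132 129 127 122 100  65  43  39  40  40  41  41  41  59
 110 129 131 128 126 132 137 136 135 135] 
    [167 174 176 176 172 169 166 158 113  63  48  48  48  47  48  48  49  76
 143 169 170 166 165 172 178 178 177 176]
329 [123 129 133 135 134 131 129 123  94  56  40  40  41  43  43  41  39  52
 107 130 131 130 128 127 132 137 137 136] 
    [161 169 174 176 175 170 168 160 112  59  47  47  48  47  48  
[... 1595 characters left out ...]
  87  87  89  89  90  89  86  80
  77  83  95 106 110 111 110 112 114 116]
T grip [(array([306.3, 218.8]), 0.18, array([ 0.5828, -0.0293]))]
T ball [(array([358.6, 219.5]), 0.89, array([ 0.5883, -0.1486]))]
T dish [(array([313.5, 230.5]), 0.57, array([ 0.5619, -0.0473]))]
T notch [(array([305. , 206.4]), 0.5, array([ 0.6209, -0.0295]))]
S grip [(array([260.6, 259.2]), 0.69, array([ 0.5495, -0.1584]))]
S ball [(array([270.8, 371.9]), 0.68, array([ 0.5257, -0.3501]))]
S dish [(array([257.7, 238.2]), 0.65, array([ 0.5642, -0.0485]))]
S notch [(array([272.1, 375.2]), 0.27, array([ 0.5301, -0.3393]))]
W grip []
W ball [(array([496.9, 192.1]), 0.68, array([ 0.5884, -0.1498]))]
W dish []
W notch []
```

The rod's side-view profile is the same as at the start (handle top row 323, collar rows 356–360): it's seated. Now over the post.

Emit:
jog_arm --targets '[[[50,5,8,0,0,0,-0.4],[110,5,19,0,0,0,-0.4],[160,10,27,0,0,0,-0.4],[177,15,30,0,0,0,-0.4],[177,15,30,0,0,0,-0.4],[177,15,30,0,0,0,-0.4]]]'

```text
time: 29.28
tool_pos: [0.5417, -0.1645, 0.2007]
tcp_rot: [[0.226, 0.003, -0.974], [0.974, 0.002, 0.226], [0.003, -1.0, -0.002]]
force: [0.6, -0.3, -0.2]
finger_gap: 0.0594
```

```bash
python3 - <<'E'
from h import *
np.set_printoptions(precision=4,suppress=True)
W=shot('wrist','r3w.png')
s=ctrl.get_state();tp=np.array(s['tool_pos']);R=np.array(s['tcp_rot']);print(tp,R,s['time'],s['finger_gap'])
for k,z in(('grip',.084),('ball',.03),('dish',.036),('notch',0.0)):
    print(k,[(np.round(d['position'],1),round(d['p'],2),onz(W,d['position'],z)[:2]) for d in ctrl.place_of(W,k)[:2]])
f=W['frame'];g=f.max(2)
m=(g<45).astype(np.uint8);N,l,st,ce=cv2.connectedComponentsWithStats(m)
for i in range(1,N):
    if st[i][4]>150: print(st[i],ce[i])
print(proj(W,np.array([.541,-.163,.096])),proj(W,np.array([.541,-.163,.032])))
E
```

```text
[ 0.5416 -0.1646  0.2007] [[ 0.2269  0.0029 -0.9739]
 [ 0.9739  0.0021  0.2269]
 [ 0.0027 -1.     -0.0023]] 29.325 0.05946811523010615
grip [(array([281.1, 207.6]), 0.87, array([ 0.5463, -0.1664])), (array([104., 204.]), 0.39, array([ 0.5135, -0.2944]))]
ball [(array([310.4, 227.3]), 0.83, array([ 0.5894, -0.1487])), (array([413.5, 175.2]), 0.73, array([ 0.5616, -0.0504]))]
dish [(array([410.4, 184. ]), 0.94, array([ 0.5669, -0.0558]))]
notch []
[  46  172   93   70 1740] [112.004  200.4787]
[268 176  25  43 979] [280.1788 197.5485]
[   0  216   82   61 1719] [ 39.1902 246.7789]
[    0   272   560   148 34674] [286.0985 370.1431]
[284.0117 205.2948] [283.5578 181.8887]
```

Emit:
jog_arm --targets '[[[-1,60,-1,0,0,0,-0.4],[-1,115,-1,0,0,0,-0.4],[-1,135,-1,0,0,0,-0.4],[-1,135,-1,0,0,0,-0.4],[-1,135,-1,0,0,0,0.3],[-1,135,-1,0,0,0,1],[-1,135,-1,0,0,0,1],[-1,135,-1,0,0,0,1],[-1,135,-1,0,0,0,1]]]' --squeeze 50

```text
time: 30.65
tool_pos: [0.543, -0.1652, 0.067]
tcp_rot: [[0.226, 0.005, -0.974], [0.974, 0.001, 0.226], [0.002, -1.0, -0.004]]
force: [-1.1, 0.4, 5.2]
finger_gap: 0.0169
```

```bash
python3 - <<'E'
from h import *
np.set_printoptions(precision=4,suppress=True)
W=shot('wrist','r4w.png')
s=ctrl.get_state();tp=np.array(s['tool_pos']);R=np.array(s['tcp_rot']);print(tp,R,s['time'],s['finger_gap'],s['force'])
T=shot('top')
for p in(W,T):
 for k,z in(('ball',.03),('notch',0.0),('dish',.036)):
    print(k,[(np.round(d['position'],1),round(d['p'],2),onz(p,d['position'],z)[:2]) for d in ctrl.place_of(p,k)[:2]])
E
```

```text
[ 0.543  -0.1653  0.067 ] [[ 0.2261  0.0046 -0.9741]
 [ 0.9741  0.0012  0.2261]
 [ 0.0022 -1.     -0.0042]] 30.7 0.0169991828229286 [-1.0603 -0.2736  5.2546]
ball []
notch [(array([ 10.7, 264.2]), 0.28, array([ 0.529 , -0.3402]))]
dish [(array([500.6, 250.5]), 0.94, array([ 0.5679, -0.054 ]))]
ball [(array([355.6, 223.3]), 0.68, array([ 0.5796, -0.1418]))]
notch [(array([305.9, 206.2]), 0.5, array([ 0.6214, -0.0316]))]
dish [(array([307.9, 219.3]), 0.72, array([ 0.5869, -0.0348])), (array([313.6, 231.2]), 0.57, array([ 0.5604, -0.0476]))]
```

Emit:
jog_arm --targets '[[[5,0,0,0,0,0,1],[14,0,0,0,0,0,1],[26,0,0,0,0,0,1],[38,0,0,0,0,0,1],[50,0,0,0,0,0,1],[62,0,0,0,0,0,1],[74,0,0,0,0,0,1],[84,0,0,0,0,0,1],[91,0,0,0,0,0,1],[95,0,0,0,0,0,1],[95,0,0,0,0,0,1]]]'

```text
time: 32.42
tool_pos: [0.5638, -0.071, 0.067]
tcp_rot: [[0.225, 0.003, -0.974], [0.974, 0.002, 0.225], [0.003, -1.0, -0.002]]
force: [-5.2, 4.4, -0.7]
finger_gap: 0.0175
```

```bash
python3 - <<'E'
from h import *
np.set_printoptions(precision=4,suppress=True)
W=shot('wrist','m1w.png');T=shot('top','m1t.png')
s=ctrl.get_state();tp=np.array(s['tool_pos']);R=np.array(s['tcp_rot']);print(tp,R[:,0],s['time'],s['finger_gap'],s['force'])
for p in(W,T):
 for k,z in(('ball',.03),('notch',0.0)):
    print(k,[(np.round(d['position'],1),round(d['p'],2),onz(p,d['position'],z)[:2]) for d in ctrl.place_of(p,k)[:2]])
E
```

```text
[ 0.5638 -0.071   0.067 ] [0.2255 0.9742 0.0029] 32.525 0.017148773156260313 [-4.1375  3.9072 -0.4317]
ball []
notch [(array([354.3, 294.3]), 0.89, array([ 0.6215, -0.0356]))]
ball []
notch []
```

Emit:
jog_arm --targets '[[[3,0,0.6,0,0,0,1],[6,0,0.6,0,0,0,1],[9,0,0.7,0,0,0,1],[9,0,0.7,0,0,0,1]]]'

```text
time: 33.22
tool_pos: [0.5657, -0.0616, 0.0671]
tcp_rot: [[0.226, 0.004, -0.974], [0.974, 0.003, 0.226], [0.003, -1.0, -0.003]]
force: [5.3, 1.8, -6.9]
finger_gap: 0.0171
```

Emit:
jog_arm --targets '[[[2,0,0,0,0,0,1],[3,0,0,0,0,0,1]]]'

```text
time: 33.48
tool_pos: [0.5661, -0.06, 0.0671]
tcp_rot: [[0.225, 0.003, -0.974], [0.974, 0.001, 0.225], [0.002, -1.0, -0.003]]
force: [-2.1, -18.0, -4.1]
finger_gap: 0.017
```

Emit:
jog_arm --targets '[[[2,0,0,0,0,0,1],[3,0,0,0,0,0,1]]]'

```text
time: 33.72
tool_pos: [0.5661, -0.0595, 0.0671]
tcp_rot: [[0.225, 0.002, -0.974], [0.974, -0.002, 0.225], [-0.001, -1.0, -0.002]]
force: [-5.4, -28.9, -4.9]
finger_gap: 0.0173
```

```bash
python3 - <<'E'
from h import *
np.set_printoptions(precision=4,suppress=True)
W=shot('wrist','m2w.png');s=ctrl.get_state();print(s['tool_pos'],s['force'],s['wrist_torque'],s['time'])
for k,z in(('ball',.03),('notch',0.0),('grip',.084)):
    print(k,[(np.round(d['position'],1),round(d['p'],2),onz(W,d['position'],z)[:2]) for d in ctrl.place_of(W,k)[:2]])
s=ctrl.get_state();print(s['tool_pos'],s['force'],s['time'])
E
```

```text
[ 0.5662 -0.0595  0.0671] [ -3.2034 -24.231   -4.224 ] [-3.7506  0.4996  0.1773] 33.775
ball []
notch [(array([499.8, 296.7]), 0.68, array([0.6472, 0.0691]))]
grip [(array([281.6, 305. ]), 0.74, array([ 0.5658, -0.0598]))]
[ 0.5662 -0.0595  0.0671] [ -5.0118 -24.6637  -4.5609] 33.925
```

Emit:
jog_arm --targets '[[[-3,0,0,0,0,0,1],[-3,0,0,0,0,0,1],[-3,0,0,0,0,0,1]]]'

```text
time: 34.3
tool_pos: [0.5656, -0.0624, 0.0671]
tcp_rot: [[0.225, 0.002, -0.974], [0.974, -0.001, 0.225], [-0.001, -1.0, -0.002]]
force: [3.1, -4.1, -6.8]
finger_gap: 0.0173
```

Emit:
jog_arm --targets '[[[1,0,0,0,0,0,1],[1,0,0,0,0,0,1]]]'

```text
time: 34.55
tool_pos: [0.5658, -0.0612, 0.0671]
tcp_rot: [[0.225, 0.002, -0.974], [0.974, -0.001, 0.225], [-0.001, -1.0, -0.002]]
force: [2.6, -2.5, -7.2]
finger_gap: 0.0168
```

Emit:
jog_arm --targets '[[[1.5,0,0,0,0,0,1],[1.5,0,0,0,0,0,1]]]'

```text
time: 34.8
tool_pos: [0.566, -0.0602, 0.0671]
tcp_rot: [[0.225, 0.002, -0.974], [0.974, -0.002, 0.225], [-0.001, -1.0, -0.002]]
force: [1.2, -8.2, -5.9]
finger_gap: 0.0176
```

Emit:
jog_arm --targets '[[[2,0,0,0,0,0,1],[3,0,0,0,0,0,1],[3,0,0,0,0,0,1],[3.5,0,0,0,0,0,1]]]'

```text
time: 35.3
tool_pos: [0.5666, -0.0577, 0.0671]
tcp_rot: [[0.225, 0.001, -0.974], [0.974, -0.003, 0.225], [-0.002, -1.0, -0.002]]
force: [-0.1, -11.8, -5.0]
finger_gap: 0.0173
```

Emit:
jog_arm --targets '[[[1,0,0,0,0,0,1],[2,0,0,0,0,0,1],[2,0,0,0,0,0,1]]]'

```text
time: 35.67
tool_pos: [0.567, -0.0559, 0.0671]
tcp_rot: [[0.225, 0.001, -0.974], [0.974, -0.003, 0.225], [-0.003, -1.0, -0.002]]
force: [2.0, -3.4, -6.6]
finger_gap: 0.0172
```

Emit:
jog_arm --targets '[[[1,0,0,0,0,0,1],[2,0,0,0,0,0,1],[2,0,0,0,0,0,1]]]'

```text
time: 36.05
tool_pos: [0.5674, -0.0538, 0.0671]
tcp_rot: [[0.225, 0.001, -0.974], [0.974, -0.003, 0.225], [-0.002, -1.0, -0.002]]
force: [3.6, -2.6, -6.4]
finger_gap: 0.0172
```

Emit:
jog_arm --targets '[[[1,0,0,0,0,0,1],[1.5,0,0,0,0,0,1],[1.5,0,0,0,0,0,1]]]'

```text
time: 36.42
tool_pos: [0.5678, -0.0523, 0.0671]
tcp_rot: [[0.225, 0.001, -0.974], [0.974, -0.003, 0.225], [-0.002, -1.0, -0.002]]
force: [2.5, -3.2, -6.1]
finger_gap: 0.0171
```

Emit:
jog_arm --targets '[[[1,0,0,0,0,0,1],[1,0,0,0,0,0,1],[1,0,0,0,0,0,1]]]'

```text
time: 36.8
tool_pos: [0.5681, -0.0509, 0.0671]
tcp_rot: [[0.225, 0.001, -0.974], [0.974, -0.002, 0.225], [-0.002, -1.0, -0.002]]
force: [4.4, 2.2, -6.8]
finger_gap: 0.017
```

```bash
python3 - <<'E'
from h import *
np.set_printoptions(precision=4,suppress=True)
W=shot('wrist','m3w.png');S=shot('side','m3s.png');T=shot('top','m3t.png')
s=ctrl.get_state();print(s['tool_pos'],s['force'],s['time'])
for n,p in zip('WST',(W,S,T)):
  for k,z in(('ball',.03),('notch',0.0)):
    print(n,k,[(np.round(d['position'],1),round(d['p'],2),onz(p,d['position'],z)[:2],round((onz(p,d['position'],z)[:2]@[.2154,.9765]),4)) for d in ctrl.place_of(p,k)[:2]])
# crop prints around block in wrist and side
tp=np.array(s['tool_pos']);b=tp*[1,1,0]+np.array([.9765*.043+.2154*.025,-.2154*.043+.9765*.025,.03]);print('ball exp',b,proj(W,b),proj(S,b))
c=proj(W,b).astype(int);g=cv2.cvtColor(W['frame'],cv2.COLOR_RGB2GRAY)[c[1]-22:c[1]+26:2,c[0]-36:c[0]+36:2]
print(c)
for r in g: print(' '.join('%3d'%v for v in r))
E
```

```text
[ 0.5681 -0.0509  0.0671] [ 2.9786  3.6387 -6.6213] 36.95
W ball []
W notch []
S ball [(array([278.3, 232.5]), 0.92, array([ 0.613, -0.034]), np.float64(0.0988)), (array([259.3, 206.1]), 0.61, array([0.5908, 0.0684]), np.float64(0.1941))]
S notch [(array([279.3, 242.3]), 0.45, array([ 0.6154, -0.0338]), np.float64(0.0996))]
T ball []
T notch []
ball exp [ 0.6155 -0.0357  0.03  ] [326.7829 314.7934] [279.5915 232.829 ]
[326 314]
  6   8   4   5   6   4   3   4   7   8  30  54  53  53  53  54  53  17   9  10  11  11   9   9  16 114  92 100 187 191 191 191 190 190 190 191
  7   6   5   3   4   3   5   4   9   8  25  53  54  53  53  53  54  29  10   9  12  10  10   9  10  18  22  22 123 182 182 182 183 182 181 182
  6   5   4   6   5   4   4   3   7   7  18  53  54  53  53  54  53  40  11  11  12  13  12  12  12  28  47  48  82 183 183 183 183 183 183 183
  8   4   6   7   6   7   6   4   8   8  14  54  54  53  54  53  54  50  11  10  10  11   7  11  12  15  60  61  82 185 185 185 185 183 183 184
  4   5   7   6   6   6   6   5   8   8  11  50  54  54  53  53  52  52  14   9   9  12  10 
[... 2087 characters left out ...]
   9   7   8   8  13  14  10  10  10  10   9  10   8  10   8  11  10   9   8   8  11   9  11  10   8  10   9   8   9  14  29
  8   8   7  10   8   8   4   7   7  12  13  11   8   9   9   9  10   8  10  10  11   7   9  12   9   7   9  10   9   9   8   7  10   9  11  10
  9   7  10   9   8   5   6   7   5  16  14  11  10   6   9  10  10   9  11   9   8  10  10  10  10  10  10   9   9   8  10  10   8  10   9  10
  9   9   8   6   7   8   8  37   6  13  13   9   8  10  10  11  10  11  10  11  10  11  11   9  10  10   8  11   9  10   8  10   8  11   9   9
  8   7   6   7   7  20  59 114  10  12  14  10   7   9  11  10   8   9  11  11   6  10  10  10   9   9  10  10  10  10  10  12   9  10   9   9
```

Emit:
jog_arm --targets '[[[1,0,0,0,0,0,1],[1,0,0,0,0,0,1],[1,0,0,0,0,0,1]]]'

```text
time: 37.62
tool_pos: [0.5683, -0.0499, 0.0671]
tcp_rot: [[0.225, 0.001, -0.974], [0.974, -0.002, 0.225], [-0.002, -1.0, -0.002]]
force: [3.0, -0.1, -6.1]
finger_gap: 0.0174
```

Emit:
jog_arm --targets '[[[1,0,0,0,0,0,1],[1,0,0,0,0,0,1],[1,0,0,0,0,0,1]]]'

```text
time: 38.0
tool_pos: [0.5685, -0.0492, 0.0671]
tcp_rot: [[0.225, 0.001, -0.974], [0.974, -0.003, 0.225], [-0.002, -1.0, -0.002]]
force: [1.5, -5.0, -5.7]
finger_gap: 0.0172
```

Emit:
jog_arm --targets '[[[-0.3,0,0,0,0,0,1],[-0.3,0,0,0,0,0,1],[-0.3,0,0,0,0,0,1]]]'

```text
time: 38.38
tool_pos: [0.5684, -0.0495, 0.0671]
tcp_rot: [[0.225, 0.001, -0.974], [0.974, -0.003, 0.225], [-0.002, -1.0, -0.002]]
force: [1.9, -0.9, -6.4]
finger_gap: 0.017
```

```bash
python3 - <<'E'
from h import *
np.set_printoptions(precision=4,suppress=True)
S=shot('side','f1s.png');T=shot('top','f1t.png')
s=ctrl.get_state();tp=np.array(s['tool_pos']);print(tp,s['force'],s['finger_gap'],s['time'])
for k,z in(('ball',.03),('notch',0.0)):
    print(k,[(np.round(d['position'],1),round(d['p'],2),round((onz(S,d['position'],z)[:2]@[.2154,.9765]),4)) for d in ctrl.place_of(S,k)[:2]])
for k in('rod','stand','polish_a','jar'):
    print(k,[(np.round(d['position'],1),round(d['p'],2)) for d in ctrl.place_of(S,k)[:4]])
g=cv2.cvtColor(S['frame'],cv2.COLOR_RGB2GRAY).astype(int)
for r in(320,323,326,350,358,364): print(r,g[r,262:282])
# beads within dish: side
dc=tp[:2]+.115*np.array([.2154,.9765]);import h;h.C0=dc;blobs(names=('side',))
E
```

```text
[ 0.5684 -0.0494  0.0671] [ 3.175   0.8974 -6.1984] 0.017013002093205977 38.475
ball [(array([278.9, 228.2]), 0.71, np.float64(0.1132)), (array([272.7, 204.5]), 0.33, np.float64(0.1999))]
notch [(array([279.2, 243.9]), 0.52, np.float64(0.0943)), (array([259.9, 205.4]), 0.41, np.float64(0.2357))]
rod [(array([314.6, 360.3]), 0.91), (array([221.3, 361. ]), 0.75), (array([273.8, 374.3]), 0.74)]
stand [(array([273.5, 376.2]), 0.64)]
polish_a [(array([331.6, 232.7]), 0.64), (array([375.7, 347.9]), 0.59)]
jar [(array([223.4, 151.9]), 0.73)]
320 [149 146 142 143 150 154 152 148 144 139 141 148 151 152 151 149 146 151
 158 159]
323 [151 147 145 139 140 134 106  75  59  56  56  72 115 142 152 151 148 146
 152 158]
326 [152 149 147 140 101  60  49  47  49  51  51  51  50  70 127 150 150 148
 146 153]
350 [100 101 102 102  89  60  42  40  40  40  40  40  40  51  84  98 100  99
 100 103]
358 [ 99 107 134 143 130  86  48  40  39  39  39  40  51  96 133 145 134 113
 100  99]
364 [ 98  96  89  75  70  72  78  79  81  81  87 102 103  89  76  85  95  99
  99 100]
side [(480, 4, 62)]
tcp r,ang 115.0 -179.0 [-115.   -1.] 0.06708154331241595 [ 3.5  0.6 -7.2] 38.825
```

```bash
python3 -c "
from h import *
print(ctrl.close_job());s=ctrl.get_state();print(s['tool_pos'],s['force'],s['finger_gap'],s['time'])"
```

```text
the job is handed in; nothing more can be done
None
the job is handed in; nothing more can be done
```

The job is handed in at about 39 s. The rod is back in its holder, and the carriage is in the notch with the gripper still holding the post (17 mm opening).

- **Stirring:** My first two laps, with the tip at the bottom, only squeezed the beads out against the wall. I added about two more laps at a larger radius with the tip about 3–5 mm above the floor. A top view then showed all five beads in the dish in a clearly different arrangement. The beads look alike, so that most changed places is inferred, not tracked bead by bead.
- **Carriage crept early:** The last stirring sweep pushed the carriage about 7–8 mm along the rail before I gripped the post.
- **Rod:** It tilted about 3° in the jaws while stirring. I corrected that before inserting it. Afterwards its side-view outline matched the start within about a pixel.
- **Notch:** Pushing the ball past the first rib took about 25–29 N, well above the stated 6 N. The force then pulled forward and turned to resistance again. I stopped where it was within about 1 N of zero, 11–12 mm past where the rib first resisted; the second rib was never passed.
- **Check that disagreed:** The last side-view network reading put the ball about 19 mm from the notch. The reading before it agreed within 1 mm. I judged the last one to be noise and trusted the forces.
- **Bystanders:** The jar and the two bottles that the network found in the side view were within about 4 pixels of their starting places. I did not count the beads again after the slide.

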